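# Clamp a tube offcut in the quick-release welding vise

### The arm

A 7-joint arm with a two-finger parallel gripper is mounted at the origin on the work surface. World frame = base frame: x ahead of the robot, y to its left, z up, the work surface at z = 0. Lengths are in m, angles in rad, forces in N, time in s.
With the tool pointing down it reaches from about 0.425 to 1.025 m from the base axis. Payload 9.4 kg.
Tool frame: the origin (TCP) lies between the finger pads; the fingertips stand 22 mm ahead of it and the grasp point (between the pads) lies 3 mm ahead of it; z points along the fingers, x is the direction in which the jaws open and shut, and the axes are right-handed (so a half turn about z gives the same grasp; the last joint's range is limited). The gripper opens to 85 mm and grips with 20 to 120 N. Pads are 22 mm wide; open, the fingers measure 114 mm over their backs; the gripper's body (76 mm by 85 mm) begins 54 mm behind the grasp point. The pads swing forward as they close: fully open they stand 13 mm farther back than shut.
Start: joints at [1.263, 0.599, -0.003, 1.599, 0.002, 0.943, -0.08], TCP at [0.166, -0.706, 0.253] pointing down, gripper open.
Joint ranges: [-2.57, 2.57], [-0.35, 1.97], [-1.29, 1.29], [0.11, 2.56], [-1.05, 4.19], [0.11, 1.86], [-2.63, 2.63]. Speed limits (rad/s): [2.22, 2.22, 3.01, 3.01, 3.14, 3.14, 3.14].

### API

Orientations are given as a unit quaternion [x, y, z, w].
In Python, from plant import readout, imaging, job gives the robot as it stands.
- The arm moves only by the shell command python3 -m creep 'ROWS' [OPENING]. ROWS is JSON, a list of rows, each an object with "delta_pos": the shift along the tool's x, y, z in m, a list of three; "twist": the turn about the tool's z in degrees. In form: [{"delta_pos": [x, y, z], "twist": twist}, ...]. A call has 1 to 8 rows; each row is the pose to reach, as a shift and turn from the pose measured when the call began, along the tool's axes at that moment; what a row does not reach only later rows make up. A row lasts 1/10 s, in which the tool goes at most 50 mm and 8.59 degrees, less where a joint would pass 70% of its speed; a pose out of reach is approached as far as the arm can. A call with a gripper value outside its range is refused whole. OPENING is the closure in counts, from 0 (fully open) to 255 (shut), set as the call begins (- or left out, the last holds). The fingers move at their own pace and stop on an object; the grip force is fixed at half the most. Time passes only in rows, so rows that repeat a pose let the fingers close. It gives the time, the measured TCP pose, the force and the opening at its end, in the units of the state.
- readout.get_state(): the state, without advancing time (a new reading comes with each control period).
- imaging.capture(name): name is "scene" or "side" or "wrist"; returns the picture (400x640x3 uint8, blue, green, red); there is no depth.
- imaging.get_calibration(name): a dict with "vfov" (degrees; the focal length in pixels is half the picture's height over the tangent of half this angle, whatever the lens; pixels are square), "cx", "cy" (the principal point, pixels), "R" (3x3) and "t" (3): a world point X has camera coordinates R X + t. Camera axes: x right, y down, z forward; pixel columns grow to the right and rows downward; lengths in m; the calibration is good to about 2 mm. The wrist camera is an equidistant fisheye: a pixel r from the principal point sees the ray r / f radians off the axis. A picture is of the moment at which its call begins: read the wrist's pose just before it. get_calibration takes no time and is no camera call; for the wrist camera it gives the pose at the moment of the call.
- job.close_job(): hands the job in, once; it reports no verdict.
The state is a dict: "clock": time; "qpos": joint angles; "dq": joint speeds; "joint_torque": joint torques, N m; "ee_pos": TCP position; "tcp_rot": TCP orientation; "force": force on the tool from outside, world axes, zero at the start; "moment": the same for the moment, N m; "finger_gap": opening from 0.0 (shut) to 1.0 (fully open).
Only numpy, scipy, OpenCV 4.12 (cv2) and the standard library are available. Lean on these libraries where they do the work, as an engineer would, in place of code of your own. Each camera call takes 0.05 s, during which the arm holds its last target.

### The job

Clamp the bright rectangular tube in the blue vise for welding: stand it upright (narrow side down) on the vise's bed close to the fixed jaw, lengthwise along the jaws and about centred, and let go of it. Then squeeze the red quick-release trigger against its grip horn, slide the moving jaw right up to the tube, let the trigger go, and turn the crank clockwise (seen from the crank's end) until the tube is clamped really tight against the fixed jaw. Let go of everything and do not disturb the other things on the table.

Things in the scene. Friction and masses are not known exactly. Their poses are not given: they have to be found in the camera images.
- tube: the work: bright rectangular metal tube offcut, 130 long (own x), 40 wide (own y), 70 tall (own z), wall 4, 0.5 to 0.8 kg, open ends. It starts standing on one of its 40 mm wide sides on the table. Origin: centre of its underside.
- vise: fixed part of a blue quick-release vise bolted to the table (sole plate 225 x 160). Origin: on the table under its middle. Own x is the closing direction, from the crank end to the fixed jaw; own y lies along the jaws, z up. The flat bed that carries the work (two rails, y -52 to -22 and 22 to 52) is 82 above the table; the screw axis runs along x at y = 0, 70 above the table.
- fixed_jaw_face (a point): middle of the top edge of the fixed jaw's flat face: x = 100, y = 0, z = 112 in the vise frame. The face looks to -x, is 110 wide (y -55 to 55) and rises 30 above the bed. Axes as the vise.
- jaw: moving jaw. Origin: in the plane of its clamping face, y = 0, 70 above the table (the screw axis's height); axes as the vise. Face 110 wide, top 112 above the table; jaw block own x -32 to 0, then a low saddle (top 98) back to -76. Slides along the vise's x only; gap between the jaws = 100 mm minus this origin's x in the vise frame: 66 to 95 at the start, 7 to 95 possible.
- trigger_grip (a point): where to squeeze the quick release: own x = -56 of the jaw, 126 above the table. A fixed blue grip horn (12 thick in y, 18 in x) stands at the +y side of a red lever (10 thick, 18 in x); tops about 140 high. The point is midway between their outer faces when squeezed (25 apart in y). Squeeze along y with both fingers and keep squeezing while sliding the jaw along x.
- trigger_lever (a point): upper part of the red lever; it moves with it. At rest the lever leans out to -y: at 126 above the table the horn and lever are then 37 over their outer faces, the lever's outer face 24 to the -y side of point trigger_grip, the horn's 12.5 to its +y side.
- trigger (a joint): release lever: 0 at rest, 0.32 rad fully squeezed (own stop); spring, 9 N at first and 14 N at the end at grip height. Above 0.28 the half nut is free and the jaw slides with 2 to 3 N; at rest it is locked (1 to 2 mm play). Let go, the half nut drops in the thread and may shift the jaw up to 4 mm; on a crest the lever stays at up to 0.24 (at the start too) until the crank is turned.
- crank_knob (a point): middle of the crank's black revolving knob: cylinder 22 in diameter, 78 long, parallel to the vise's x, at x = -156 in the vise frame (knob from -195 to -117). It spins freely on its pin, so fingers holding it from above by its two y sides can be carried round the circle without turning. It does not move along x.
- crank_centre (a point): point on the screw axis in the plane of the knob's middle: x = -156, y = 0, z = 70 in the vise frame; centre of the knob's circle, radius 36 in the vise's y-z plane, so the knob's centre is 34 to 106 above the table.
- crank (a joint): crank angle, rad (limits +-19), starts -3 to 3. At 0 the knob is straight up; knob in the vise frame: y = -36 sin(angle), z = 70 + 36 cos(angle). Grows clockwise seen from the crank end = tightens, 8 mm a turn. Rubs with up to 5.5 N at the knob, either way, and stays where left; on gripping the work the force climbs: 10 N or more along the circle = well clamped. Let go, it may spring back 2 rad.
- square_tube: steel square tube offcut 30 x 30 x 90, lying; origin at its underside centre. Leave it alone.
- pipe: steel pipe offcut 48 in diameter, 75 tall, standing on end; origin at its underside centre. Leave it alone.
- angle_iron: dark steel angle offcut 50 x 50 x 120 long; origin at its underside centre. Leave it alone.
- magnet: red welding magnet plate 100 x 100 x 20, lying; origin at its underside centre. Leave it alone.
- spray_can: yellow spray can 52 in diameter, 150 tall, standing; origin at its underside centre. Leave it alone.
- brush: wire brush lying on the table; origin near its middle, underside. Leave it alone.
- hammer: chipping hammer lying on the table; origin near its middle, underside. Leave it alone.

How it is judged:
By the outcome, as a careful person would: the job done as asked, in the order asked, and still so for the second after the job is handed in, with the robot touching nothing.
It also fails if it takes over 64 s, if anything falls off the work surface, if the arm or the gripper's body presses on something with over 40 N, if the wrist force passes 120 N, or if a joint passes its speed limit or range.

## Working session

There is one attempt and no reset: what is moved stays moved. The work goes in short steps, Python scripts to look and compute and a shell command to move; the robot and the scene stay as the last step left them, time stands still between calls to the robot, and variables do not carry over. Pictures are saved under pics/ and viewed, and the job is handed in when it is done.

```bash
ls; mkdir -p pics
cat > h.py <<'E'
import numpy as np, cv2
from plant import readout, imaging, job
def snap(name, tag):
    c=imaging.get_calibration(name); im=imaging.capture(name)
    cv2.imwrite(f'pics/{tag}.png',im); np.savez(f'pics/{tag}.npz',im=im,R=c['R'],t=c['t'],v=c['vfov'],cx=c['cx'],cy=c['cy'])
    return im,c
E
python3 - <<'E'
from h import *
print(readout.get_state())
for n in ['scene','side','wrist']:
    im,c=snap(n,n+'0'); print(n,c)
E
```

```text
pics
{'clock': 0.0, 'qpos': array([ 1.26330754,  0.60014604, -0.00253216,  1.60014483,  0.0018076 ,
        0.94293992, -0.07978009]), 'dq': array([ 0.00123648,  0.0007107 ,  0.00018223,  0.00126989,  0.00138288,
       -0.00033464, -0.00110688]), 'joint_torque': array([-6.31987477e-04, -7.76448727e+01,  1.56431660e+00, -2.58006781e+01,
        1.22412483e-02,  9.13592172e-03,  9.61912065e-06]), 'ee_pos': array([ 0.16571227, -0.70533648,  0.25239667]), 'tcp_rot': array([ 7.83841963e-01, -6.20959828e-01, -6.88222707e-04, -4.42296319e-04]), 'force': array([-0.97093434,  0.40786075,  0.17726239]), 'moment': array([-0.01178682, -0.02196953,  0.0488928 ]), 'finger_gap': 0.9970096747222769}
scene {'vfov': 47.37753021733346, 'cx': 325.50663136441636, 'cy': 199.5525028021152, 'R': array([[ 0.21178567,  0.97721538, -0.01403295],
       [ 0.51031352, -0.12281997, -0.85117294],
       [-0.83350281,  0.17310502, -0.52469773]]), 't': array([-0.11953575, -0.21594425,  1.7334652 ])}
side {'vfov': 56.724004213222855, 'cx': 318.460770258494, 'cy': 204.37264870638023, 'R': array([[ 0.96528812, -0.26109416,  0.00697754],
       [-0.19685536, -0.74482978, -0.63755515],
       [ 0.17165901,  0.61405084, -0.77037312]]), 't': array([-0.57260669,  0.17343115,  0.96307144])}
wrist {'vfov': 65.70646984690485, 'cx': 318.9905431301614, 'cy': 192.19924426068604, 'R': array([[ 0.22826183, -0.9735981 , -0.00181112],
       [-0.93932336, -0.22071454,  0.26259612],
       [-0.25606282, -0.05823945, -0.96490414]]), 't': array([-0.72449718, -0.033417  ,  0.37863176])}
```

View pics/scene0.png

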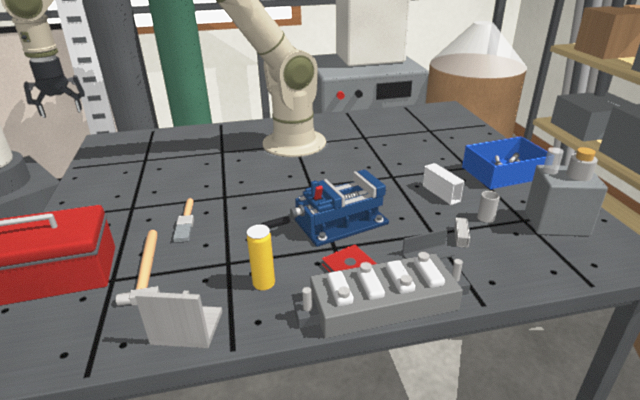

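View pics/side0.png

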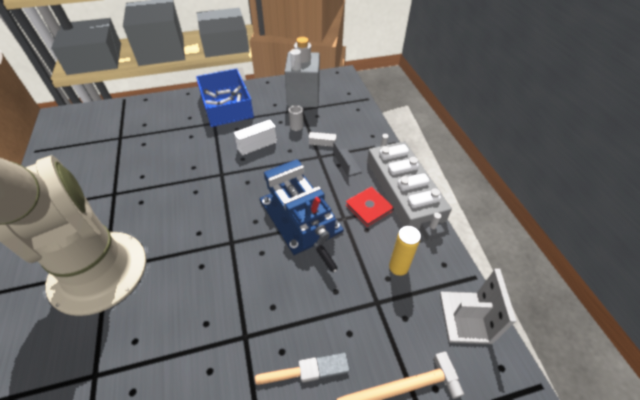

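View pics/wrist0.png

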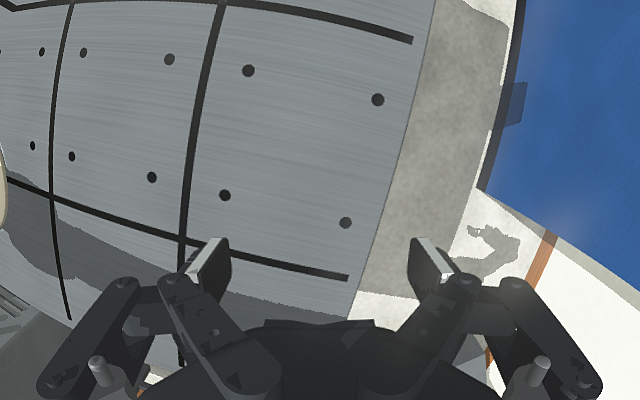

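Run:
```python
from h import *
a=cv2.imread('pics/scene0.png')[140:260,260:500]; b=cv2.imread('pics/side0.png')[110:280,220:370]
cv2.imwrite('pics/sc_crop.png',cv2.resize(a,None,fx=3.3,fy=3.3,interpolation=cv2.INTER_CUBIC))
cv2.imwrite('pics/si_crop.png',cv2.resize(b,None,fx=3.5,fy=3.5,interpolation=cv2.INTER_CUBIC))
```

```text
(no output)
```

View pics/sc_crop.png

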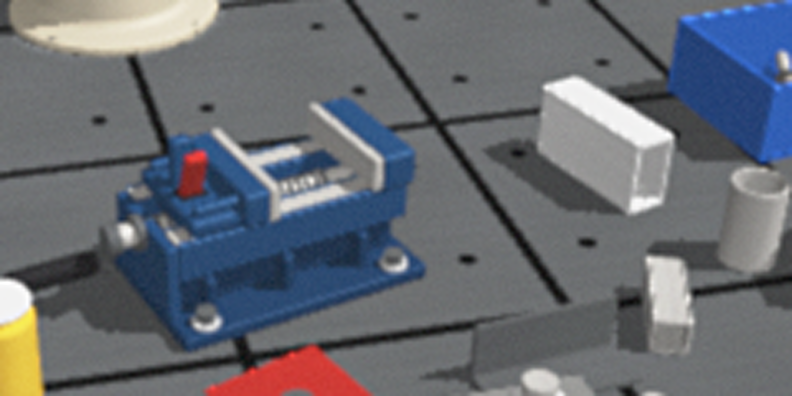

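View pics/si_crop.png

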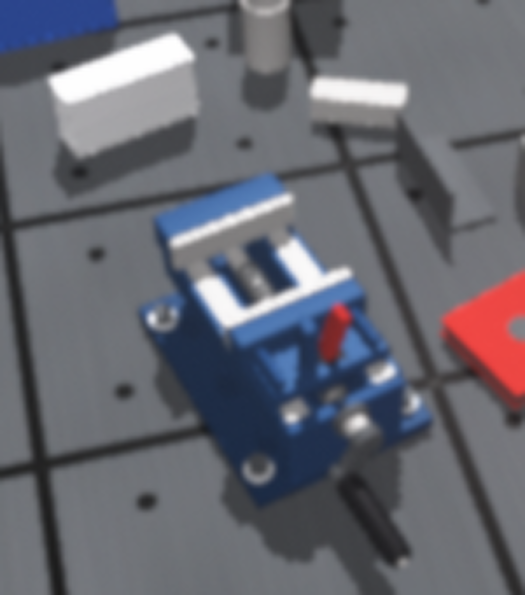

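```bash
cat >> h.py <<'E'
def ray(d,u,v,fish=False):
    f=200/np.tan(np.radians(float(d['v'])/2)); p=np.array([u-float(d['cx']),v-float(d['cy'])])
    if fish:
        r=np.hypot(*p); th=r/f; c=np.array([*(p/r*np.sin(th)),np.cos(th)])
    else: c=np.array([p[0]/f,p[1]/f,1])
    R=d['R']; return -R.T@d['t'], R.T@c
def on(d,u,v,z,fish=False):
    o,r=ray(d,u,v,fish); return o+r*(z-o[2])/r[2]
def proj(d,X,fish=False):
    f=200/np.tan(np.radians(float(d['v'])/2)); c=d['R']@np.asarray(X)+d['t']
    if fish:
        rho=np.hypot(c[0],c[1]); th=np.arctan2(rho,c[2]); return np.array([d['cx']+f*th*c[0]/rho,d['cy']+f*th*c[1]/rho])
    return np.array([d['cx']+f*c[0]/c[2],d['cy']+f*c[1]/c[2]])
E
python3 - <<'E'
from h import *
s=np.load('pics/scene0.npz'); d=np.load('pics/side0.npz')
S=lambda x,y:(260+x/3.3,140+y/3.3); D=lambda x,y:(220+x/3.5,110+y/3.5)
np.set_printoptions(precision=4,suppress=True)
print('fixed jaw scene',on(s,*S(312,106),.112),on(s,*S(380,164),.112))
print('fixed jaw side',on(d,*D(172,242),.112),on(d,*D(295,200),.112))
print('mov jaw side',on(d,*D(226,330),.112),on(d,*D(352,272),.112))
print('mov jaw scene',on(s,*S(216,133),.112),on(s,*S(282,190),.112))
print('tube scene',[on(s,*S(*p),.07) for p in [(540,85),(573,76),(672,130),(640,143)]])
print('tube side',[on(d,*D(*p),.07) for p in [(50,82),(178,35),(195,62),(65,103)]])
print('lever scene',on(s,*S(195,153),.14),'side',on(d,*D(342,312),.14))
print('sole bolts',[on(d,*D(*p),.012) for p in [(163,318),(259,468),(412,403)]],[on(s,*S(*p),.012) for p in [(206,318),(394,261)]])
print('crank tip side',[on(d,*D(*p),.05) for p in [(345,482),(400,560)]])
E
```

```text
fixed jaw scene [0.4827 0.1034 0.112 ] [0.5903 0.1303 0.112 ]
fixed jaw side [0.4794 0.1038 0.112 ] [0.5844 0.1247 0.112 ]
mov jaw side [0.5021 0.0046 0.112 ] [0.6083 0.0368 0.112 ]
mov jaw scene [0.5096 0.0134 0.112 ] [0.6106 0.0441 0.112 ]
tube scene [array([0.4179, 0.3429, 0.07  ]), array([0.4081, 0.3801, 0.07  ]), array([0.5261, 0.4221, 0.07  ]), array([0.5409, 0.3845, 0.07  ])]
tube side [array([0.4095, 0.3758, 0.07  ]), array([0.5377, 0.4149, 0.07  ]), array([0.5458, 0.3705, 0.07  ]), array([0.4192, 0.3425, 0.07  ])]
lever scene [ 0.5857 -0.0194  0.14  ] side [ 0.5839 -0.0235  0.14  ]
sole bolts [array([0.4638, 0.114 , 0.012 ]), array([ 0.5092, -0.0556,  0.012 ]), array([ 0.6425, -0.0261,  0.012 ])] [array([ 0.6278, -0.0219,  0.012 ]), array([0.5852, 0.1487, 0.012 ])]
crank tip side [array([ 0.5637, -0.1088,  0.05  ]), array([ 0.5841, -0.1816,  0.05  ])]
```

```bash
python3 -m creep '[{"delta_pos":[-0.45,-0.5,-0.1],"twist":0},{"delta_pos":[-0.45,-0.5,-0.1],"twist":0},{"delta_pos":[-0.45,-0.5,-0.1],"twist":0},{"delta_pos":[-0.45,-0.5,-0.1],"twist":0},{"delta_pos":[-0.45,-0.5,-0.1],"twist":0},{"delta_pos":[-0.45,-0.5,-0.1],"twist":0},{"delta_pos":[-0.45,-0.5,-0.1],"twist":0},{"delta_pos":[-0.45,-0.5,-0.1],"twist":0}]' 0
```

```text
clock: 0.95
ee_pos: [0.3922, -0.3789, 0.3123]
tcp_rot: [0.784, -0.621, -0.0, -0.0]
force: [1.0, -0.6, -0.7]
finger_gap: 0.999
```

```bash
python3 -m creep '[{"delta_pos":[-0.36,-0.25,-0.05],"twist":-2},{"delta_pos":[-0.36,-0.25,-0.05],"twist":-2},{"delta_pos":[-0.36,-0.25,-0.05],"twist":-2},{"delta_pos":[-0.36,-0.25,-0.05],"twist":-2},{"delta_pos":[-0.36,-0.25,-0.05],"twist":-2},{"delta_pos":[-0.36,-0.25,-0.05],"twist":-2},{"delta_pos":[-0.36,-0.25,-0.05],"twist":-2},{"delta_pos":[-0.36,-0.25,-0.05],"twist":-2}]' 0
python3 - <<'E'
from h import *
snap('wrist','w1')
s=readout.get_state(); print(s['ee_pos'],s['clock'])
E
```

```text
clock: 1.75
ee_pos: [0.5378, -0.0093, 0.358]
tcp_rot: [0.794, -0.607, -0.0, -0.0]
force: [1.0, -1.0, -0.2]
finger_gap: 0.998
[ 5.40780286e-01 -2.21986972e-05  3.59043296e-01] 1.8
```

View pics/w1.png

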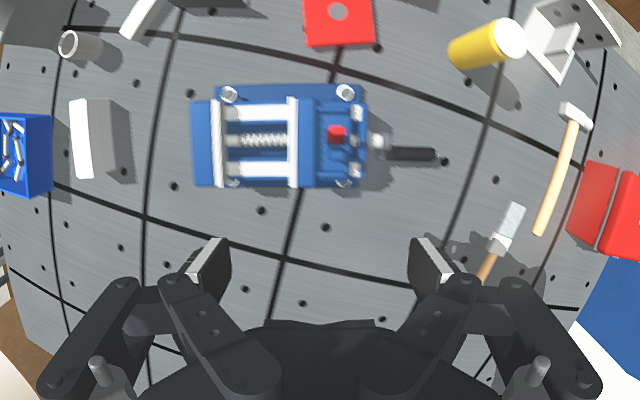

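Run:
```python
from h import *
a=cv2.imread('pics/w1.png')[75:200,180:450]
cv2.imwrite('pics/w1c.png',cv2.resize(a,None,fx=2.9,fy=2.9,interpolation=cv2.INTER_CUBIC))
b=cv2.imread('pics/w1.png')[85:195,50:150]
cv2.imwrite('pics/w1t.png',cv2.resize(b,None,fx=5,fy=5,interpolation=cv2.INTER_CUBIC))
```

```text
(no output)
```

View pics/w1c.png

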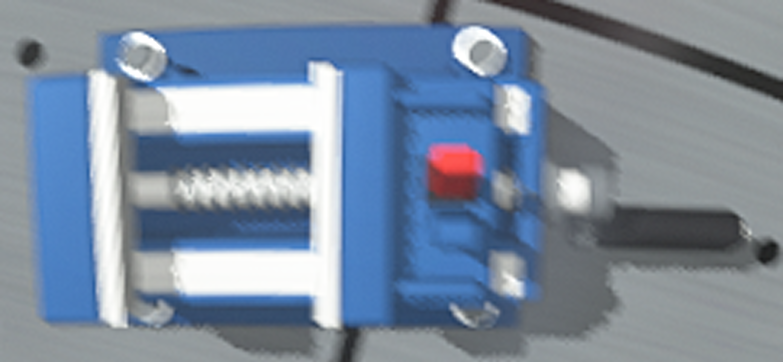

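View pics/w1t.png

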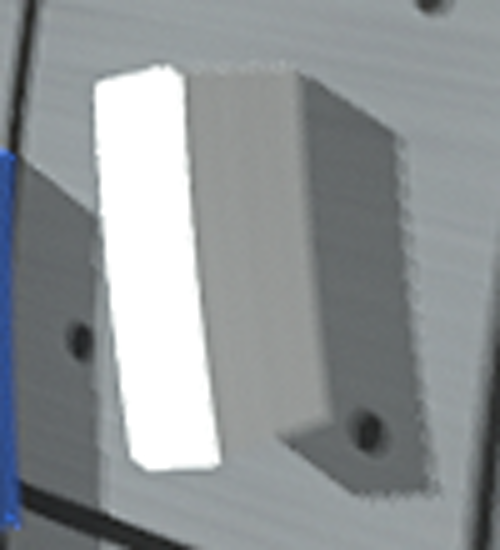

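Run:
```python
from h import *
np.set_printoptions(precision=4,suppress=True)
w=np.load('pics/w1.npz')
C=lambda x,y:(180+x/2.9,75+y/2.9); T=lambda x,y:(50+x/5,85+y/5)
P=lambda x,y,z,f=C:on(w,*f(x,y),z,True)[:2]
print('cam',-w['R'].T@w['t'])
for n,p in dict(left=[(90,72),(106,325)],right=[(116,72),(129,325)]).items():
    for z in (.112,.082):
        a,b=P(*p[0],z),P(*p[1],z); d=a-b; print('fixed',n,z,(a+b)/2,np.hypot(*d),np.degrees(np.arctan2(d[1],d[0])))
for n,p in dict(left=[(310,64),(316,326)],right=[(337,64),(342,326)]).items():
        a,b=P(*p[0],.112),P(*p[1],.112); d=a-b; print('mov',n,(a+b)/2,np.hypot(*d),np.degrees(np.arctan2(d[1],d[0])))
b=[P(*q,.015) for q in [(142,53),(483,49),(474,312),(150,312)]]; print('bolts',b)
q=[P(*q,.07,T) for q in [(95,80),(180,66),(218,465),(140,470)]];print('tube',q,np.mean(q,0), np.linalg.norm(q[0]-q[1]),np.linalg.norm(q[1]-q[2]),[np.degrees(np.arctan2(*(u-v)[::-1])) for u,v in((q[0],q[3]),(q[1],q[2]))])
print('tube low',P(330,425,0,T),P(300,75,0,T))
print('lever top', P(455,163,.14))
for z in (.034,.05,.07): print('knob',P(610,227,z),P(745,232,z), 'tip width')
```

```text
cam [0.6024 0.0077 0.4784]
fixed left 0.112 [0.5312 0.1241] 0.1095171533064643 15.842423535647264
fixed left 0.082 [0.5254 0.1336] 0.11848528656760243 15.842423535647265
fixed right 0.112 [0.5338 0.1132] 0.10878645705517953 15.350729302625469
fixed right 0.082 [0.5282 0.1218] 0.11769475511099058 15.350729302625458
mov left [0.5549 0.0338] 0.10923435154938267 15.58033635001504
mov right [0.5577 0.0232] 0.10904256689409507 15.626881663730332
bolts [array([0.5947, 0.1476]), array([ 0.6394, -0.0238]), array([ 0.5053, -0.0571]), array([0.4596, 0.1125])]
tube [array([0.5378, 0.4225]), array([0.5479, 0.3807]), array([0.4209, 0.3446]), array([0.4096, 0.3828])] [0.4791 0.3826] 0.04295193103790547 0.13196638021177334 [np.float64(17.192839648209095), np.float64(15.867474646674555)]
tube low [0.4195 0.346 ] [0.5438 0.3812]
lever top [ 0.585  -0.0168]
knob [ 0.5703 -0.1091] [ 0.589  -0.1808] tip width
knob [ 0.5715 -0.1049] [ 0.5895 -0.174 ] tip width
knob [ 0.5729 -0.0996] [ 0.5901 -0.1655] tip width
```

Run:
```python
from h import *
a=cv2.imread('pics/w1.png')[95:192,185:260]
a=cv2.convertScaleAbs(a,alpha=.9)
cv2.imwrite('pics/w1f.png',cv2.resize(a,None,fx=6,fy=6,interpolation=cv2.INTER_NEAREST))
b=cv2.imread('pics/side0.png')[160:230,260:330]
cv2.imwrite('pics/sif.png',cv2.resize(b,None,fx=8,fy=8,interpolation=cv2.INTER_NEAREST))
```

```text
(no output)
```

View pics/w1f.png

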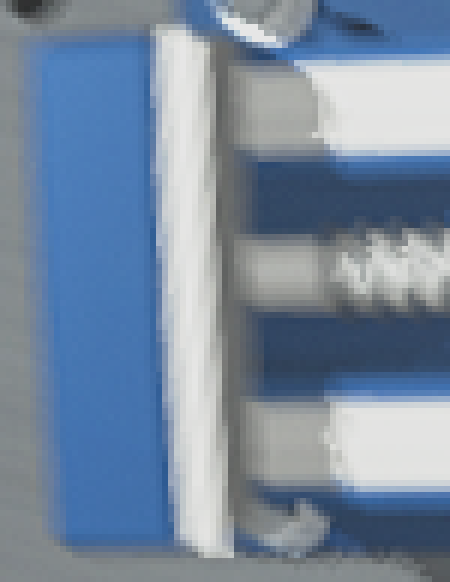

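View pics/sif.png

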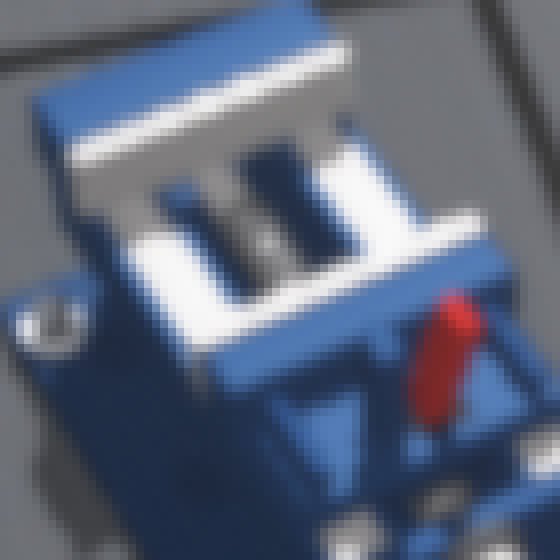

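Run:
```python
from h import *
np.set_printoptions(precision=4,suppress=True)
s=np.load('pics/scene0.npz');w=np.load('pics/w1.npz'); d=np.load('pics/side0.npz')
for z in (.03,.05,.06):
  print(z,'scene rim',on(s,463,144,z),on(s,493,162,z),'wrist',on(w,52,115,z,1),on(w,52,190,z,1),'side',on(d,211,121,z),on(d,252,104,z))
print('scene bottom',on(s,495,186,0),on(s,466,165,0))
st=readout.get_state();p=st['ee_pos'];print(p,st['clock'])
from scipy.spatial.transform import Rotation as Ro
R=Ro.from_quat(st['tcp_rot']).as_matrix();print(R)
for t in [(.478,.381,.15),(.478,.381,.056)]: print(R.T@(np.array(t)-p))
```

```text
0.03 scene rim [0.2226 0.5783 0.03  ] [0.376  0.6089 0.03  ] wrist [0.4984 0.5105 0.03  ] [0.347  0.5001 0.03  ] side [0.3374 0.515  0.03  ] [0.4931 0.5788 0.03  ]
0.05 scene rim [0.2617 0.5556 0.05  ] [0.4107 0.5853 0.05  ] wrist [0.503 0.488 0.05 ] [0.3584 0.4781 0.05  ] side [0.3394 0.4878 0.05  ] [0.4913 0.55   0.05  ]
0.06 scene rim [0.2813 0.5443 0.06  ] [0.4281 0.5735 0.06  ] wrist [0.5053 0.4768 0.06  ] [0.3641 0.4671 0.06  ] side [0.3405 0.4741 0.06  ] [0.4905 0.5356 0.06  ]
scene bottom [0.4756 0.5652 0.    ] [0.3226 0.544  0.    ]
[ 0.5408 -0.      0.359 ] 1.8
[[ 0.271  -0.9626  0.0031]
 [-0.9626 -0.271   0.006 ]
 [-0.005  -0.0047 -1.    ]]
[-0.3827 -0.0419  0.2111]
[-0.3823 -0.0414  0.3051]
```

```bash
python3 -m creep '[{"delta_pos":[-0.382,-0.042,0.2],"twist":-1},{"delta_pos":[-0.382,-0.042,0.2],"twist":-1},{"delta_pos":[-0.382,-0.042,0.2],"twist":-1},{"delta_pos":[-0.382,-0.042,0.2],"twist":-1},{"delta_pos":[-0.382,-0.042,0.2],"twist":-1},{"delta_pos":[-0.382,-0.042,0.2],"twist":-1},{"delta_pos":[-0.382,-0.042,0.2],"twist":-1},{"delta_pos":[-0.382,-0.042,0.2],"twist":-1}]' 30; python3 -m creep '[{"delta_pos":[-0.03,0,0.008],"twist":0},{"delta_pos":[-0.03,0,0.008],"twist":0},{"delta_pos":[-0.03,0,0.008],"twist":0}]'
python3 - <<'E'
from h import *
snap('wrist','w2')
st=readout.get_state();p=st['ee_pos'];print(p,st['clock'],st['finger_gap'])
from scipy.spatial.transform import Rotation as Ro
R=Ro.from_quat(st['tcp_rot']).as_matrix();print(R)
for t in [(.478,.381,.056)]: print(R.T@(np.array(t)-p))
E
```

```text
clock: 2.6
ee_pos: [0.4836, 0.3443, 0.1787]
tcp_rot: [0.802, -0.597, -0.0, -0.003]
force: [1.1, -0.0, 0.3]
finger_gap: 0.883
clock: 2.9
ee_pos: [0.4744, 0.3732, 0.1702]
tcp_rot: [0.803, -0.596, -0.001, -0.002]
force: [-0.2, -0.3, 1.2]
finger_gap: 0.883
[0.47518056 0.3721699  0.17072895] 2.95 0.883416909431502
[[ 0.28727867 -0.95784265  0.00290324]
 [-0.95784018 -0.28726381  0.00465733]
 [-0.00362699 -0.00411879 -0.99998494]]
[-0.00723174 -0.00476461  0.11477653]
```

View pics/w2.png

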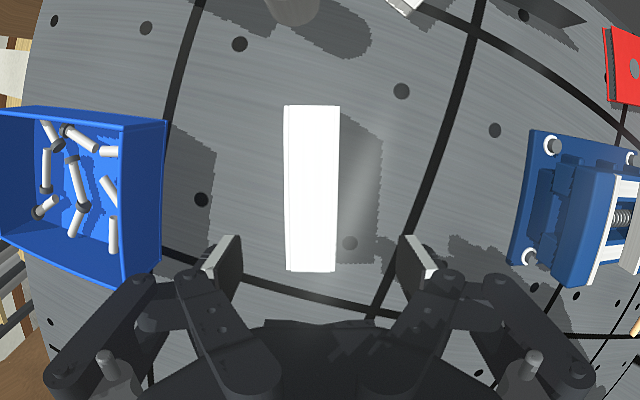

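```bash
cat >> h.py <<'E'
from scipy.spatial.transform import Rotation as Ro
np.set_printoptions(precision=4,suppress=True)
def totool(t):
    st=readout.get_state(); return Ro.from_quat(st['tcp_rot']).as_matrix().T@(np.asarray(t)-st['ee_pos'])
E
python3 - <<'E'
from h import *
w=np.load('pics/w2.npz')
im=w['im'];m=(im.min(2)>225).astype(np.uint8);m[:95]=0;m[285:]=0;m[:,:270]=0;m[:,350:]=0
c=max(cv2.findContours(m,0,2)[0],key=cv2.contourArea);q=cv2.approxPolyDP(c,5,True)[:,0];print(q)
Q=[on(w,*p,.07,1)[:2] for p in [(284,105),(339.5,106),(333.5,271.5),(286,271)]]
print(np.array(Q),np.mean(Q,0),[np.linalg.norm(Q[i]-Q[i-1]) for i in range(4)],[np.degrees(np.arctan2(*(u-v)[::-1])) for u,v in((Q[0],Q[3]),(Q[1],Q[2]))])
t=np.mean(Q,0);print(totool([*t,.056]))
E
```

```text
[[284 106]
 [286 269]
 [332 271]
 [339 106]]
[[0.5352 0.4175]
 [0.5457 0.3797]
 [0.4208 0.3448]
 [0.4098 0.3819]] [0.4779 0.381 ] [np.float64(0.13033998150825077), np.float64(0.03920012763122379), np.float64(0.1296126113696241), np.float64(0.03867277578560985)] [np.float64(15.82765628343038), np.float64(15.593523560483147)]
[-0.0072 -0.0046  0.1148]
```

```bash
python3 -m creep '[{"delta_pos":[-0.007,-0.005,0.03],"twist":1},{"delta_pos":[-0.007,-0.005,0.07],"twist":1},{"delta_pos":[-0.007,-0.005,0.1],"twist":1},{"delta_pos":[-0.007,-0.005,0.114],"twist":1},{"delta_pos":[-0.007,-0.005,0.114],"twist":1}]';  python3 -m creep '[{"delta_pos":[0,0,0],"twist":0},{"delta_pos":[0,0,0],"twist":0},{"delta_pos":[0,0,0],"twist":0},{"delta_pos":[0,0,0],"twist":0},{"delta_pos":[0,0,0],"twist":0}]' 255
```

```text
clock: 3.45
ee_pos: [0.4784, 0.3791, 0.0556]
tcp_rot: [0.797, -0.605, -0.0, -0.001]
force: [0.3, -1.2, 0.5]
finger_gap: 0.881
clock: 3.95
ee_pos: [0.4793, 0.38, 0.0575]
tcp_rot: [0.797, -0.605, 0.0, -0.003]
force: [-0.1, 0.9, 7.0]
finger_gap: 0.461
```

```bash
python3 -m creep '[{"delta_pos":[0,0,-0.05],"twist":0},{"delta_pos":[0,0,-0.1],"twist":0},{"delta_pos":[0,0,-0.15],"twist":0},{"delta_pos":[0,0,-0.16],"twist":0},{"delta_pos":[0,0,-0.16],"twist":0}]';  python3 - <<'E'
from h import *
st=readout.get_state();print(st['force'],st['finger_gap'],st['ee_pos'])
R=Ro.from_quat(st['tcp_rot']).as_matrix(); print(np.degrees(np.arctan2(R[1,0],R[0,0])))
print(totool([.540,.0903,.18]))
E
```

```text
clock: 4.45
ee_pos: [0.4793, 0.3793, 0.2197]
tcp_rot: [0.796, -0.605, 0.001, -0.005]
force: [0.2, 0.5, -7.1]
finger_gap: 0.459
[ 0.2352  0.505  -7.1368] 0.45865342760926076 [0.4793 0.3793 0.2197]
-74.42231941026434
[0.2949 0.0194 0.0381]
```

```bash
python3 -m creep '[{"delta_pos":[0.295,0.019,0.01],"twist":0},{"delta_pos":[0.295,0.019,0.01],"twist":0},{"delta_pos":[0.295,0.019,0.01],"twist":0},{"delta_pos":[0.295,0.019,0.01],"twist":0},{"delta_pos":[0.295,0.019,0.01],"twist":0},{"delta_pos":[0.295,0.019,0.01],"twist":0},{"delta_pos":[0.295,0.019,0.02],"twist":0},{"delta_pos":[0.295,0.019,0.02],"twist":0}]';  python3 - <<'E'
from h import *
snap('wrist','w3')
st=readout.get_state();print(st['force'],st['finger_gap'],st['ee_pos'])
R=Ro.from_quat(st['tcp_rot']).as_matrix(); print(np.degrees(np.arctan2(R[1,0],R[0,0])))
print(totool([.540,.0903,.1395]))
E
```

```text
clock: 5.25
ee_pos: [0.5387, 0.0879, 0.195]
tcp_rot: [0.795, -0.606, -0.001, -0.003]
force: [-0.8, 0.7, -6.8]
finger_gap: 0.457
[-0.2907  0.2266 -5.7129] 0.4557168839097283 [0.5388 0.0897 0.1959]
-74.46858425814123
[ 0.0001 -0.001   0.0564]
```

View pics/w3.png

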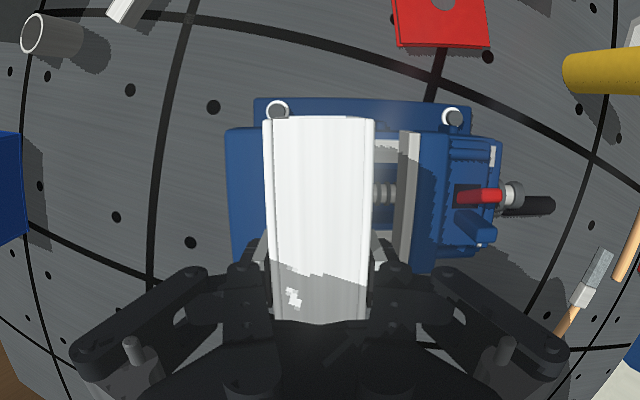

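```bash
cat >> h.py <<'E'
FY=np.radians(105.2); U=np.array([np.cos(FY),np.sin(FY)]); V=np.array([-U[1],U[0]]); F0=np.array([.534,.1125])-.1*U
def tv(p): q=np.asarray(p)[:2]-F0; return np.array([q@U,q@V])
def fv(x,y): return F0+x*U+y*V
E
python3 - <<'E'
from h import *
w=np.load('pics/w3.npz')
for p,z in [((265,117),.208),((375,117),.208),((225,129),.112),((262,127),.112),((400,132),.112),((420,132),.112),((395,255),.112),((277,111),.015),((452,117),.015)]:
    print(p,z,tv(on(w,*p,z,1)))
a=w['im'][85:285,200:400];cv2.imwrite('pics/w3c.png',cv2.resize(a,None,fx=3,fy=3,interpolation=cv2.INTER_CUBIC))
E
```

```text
(265, 117) 0.208 [ 0.0935 -0.0626]
(375, 117) 0.208 [ 0.0553 -0.0627]
(225, 129) 0.112 [ 0.1387 -0.0537]
(262, 127) 0.112 [ 0.1129 -0.0542]
(400, 132) 0.112 [ 0.0211 -0.0517]
(420, 132) 0.112 [ 0.0069 -0.0522]
(395, 255) 0.112 [0.0184 0.0385]
(277, 111) 0.015 [ 0.1164 -0.0647]
(452, 117) 0.015 [-0.0599 -0.0636]
```

View pics/w3c.png

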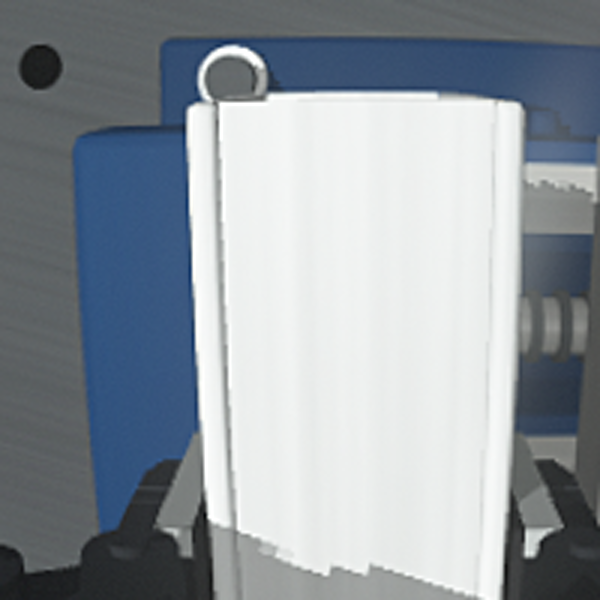

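```bash
python3 -m creep '[{"delta_pos":[0.002,-0.001,0.03],"twist":0.3},{"delta_pos":[0.002,-0.001,0.045],"twist":0.3},{"delta_pos":[0.002,-0.001,0.052],"twist":0.3},{"delta_pos":[0.002,-0.001,0.052],"twist":0.3}]'; python3 -m creep '[{"delta_pos":[0,0,0.002],"twist":0},{"delta_pos":[0,0,0.005],"twist":0},{"delta_pos":[0,0,0.005],"twist":0}]'
```

```text
clock: 5.7
ee_pos: [0.5396, 0.0898, 0.1428]
tcp_rot: [0.795, -0.606, -0.002, -0.003]
force: [-0.1, 0.9, -6.4]
finger_gap: 0.458
clock: 6.0
ee_pos: [0.5399, 0.0909, 0.1395]
tcp_rot: [0.796, -0.606, -0.001, -0.003]
force: [-4.4, 1.3, 7.3]
finger_gap: 0.459
```

Run:
```python
from h import *
snap('side','s4'); im,_=snap('scene','c4')
a=cv2.imread('pics/s4.png')[140:290,230:380];b=im[160:250,260:400]
cv2.imwrite('pics/s4c.png',cv2.resize(a,None,fx=4,fy=4,interpolation=cv2.INTER_CUBIC));cv2.imwrite('pics/c4c.png',cv2.resize(b,None,fx=5,fy=5,interpolation=cv2.INTER_CUBIC))
```

```text
(no output)
```

View pics/s4c.png

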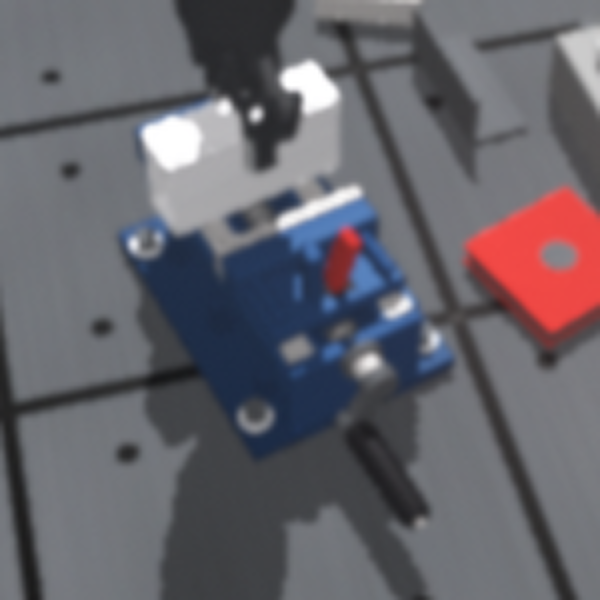

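View pics/c4c.png

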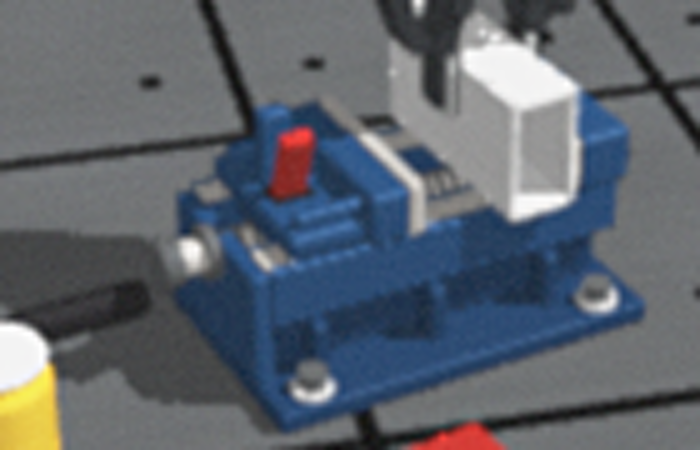

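```bash
python3 -m creep '[{"delta_pos":[-0.001,0,-0.001],"twist":0},{"delta_pos":[-0.002,0,-0.001],"twist":0},{"delta_pos":[-0.002,0,-0.001],"twist":0}]';python3 -m creep '[{"delta_pos":[-0.001,0,0],"twist":0},{"delta_pos":[-0.002,0,0],"twist":0},{"delta_pos":[-0.002,0,0],"twist":0}]'
```

```text
clock: 6.4
ee_pos: [0.5396, 0.0928, 0.1408]
tcp_rot: [0.796, -0.606, -0.001, -0.004]
force: [0.1, -0.4, -6.0]
finger_gap: 0.458
clock: 6.7
ee_pos: [0.5393, 0.0933, 0.1407]
tcp_rot: [0.795, -0.607, -0.001, -0.003]
force: [1.6, -5.2, -4.6]
finger_gap: 0.458
```

```bash
python3 -m creep '[{"delta_pos":[0.0005,0,0.001],"twist":0},{"delta_pos":[0.0005,0,0.002],"twist":0},{"delta_pos":[0.0005,0,0.002],"twist":0}]';python3 -m creep '[{"delta_pos":[0,0,0],"twist":0},{"delta_pos":[0,0,0],"twist":0},{"delta_pos":[0,0,0],"twist":0},{"delta_pos":[0,0,0],"twist":0}]' 80
```

```text
clock: 7.0
ee_pos: [0.5395, 0.0927, 0.1395]
tcp_rot: [0.795, -0.607, -0.0, -0.003]
force: [-3.6, -3.0, 6.5]
finger_gap: 0.457
clock: 7.4
ee_pos: [0.5396, 0.0929, 0.1395]
tcp_rot: [0.795, -0.607, -0.0, -0.003]
force: [-0.5, -0.3, 0.2]
finger_gap: 0.687
```

Released. Lift, move over the trigger and look.

```bash
python3 -m creep '[{"delta_pos":[0,0,-0.03],"twist":0},{"delta_pos":[0,0,-0.07],"twist":0},{"delta_pos":[0,0,-0.11],"twist":0},{"delta_pos":[0,0,-0.12],"twist":0}]'
python3 - <<'E'
from h import *
snap('wrist','w5')
snap('scene','c5');snap('side','s5')
a=cv2.imread('pics/c5.png')[160:250,260:400]
cv2.imwrite('pics/c5c.png',cv2.resize(a,None,fx=5,fy=5,interpolation=cv2.INTER_CUBIC))
st=readout.get_state();print(st['ee_pos'])
E
```

```text
clock: 7.8
ee_pos: [0.5407, 0.0928, 0.2634]
tcp_rot: [0.795, -0.607, 0.002, -0.006]
force: [0.3, 0.2, -0.2]
finger_gap: 0.694
[0.5393 0.0921 0.2596]
```

View pics/w5.png

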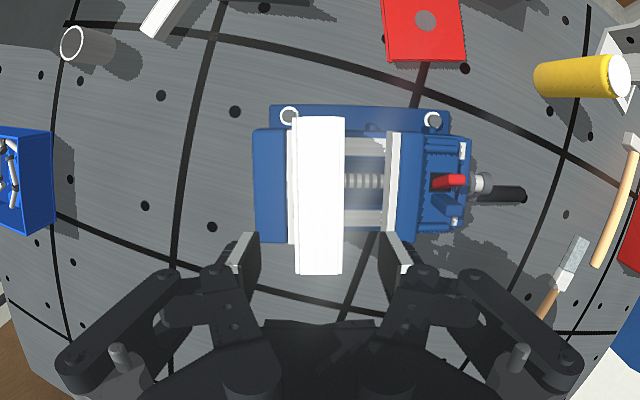

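View pics/c5c.png

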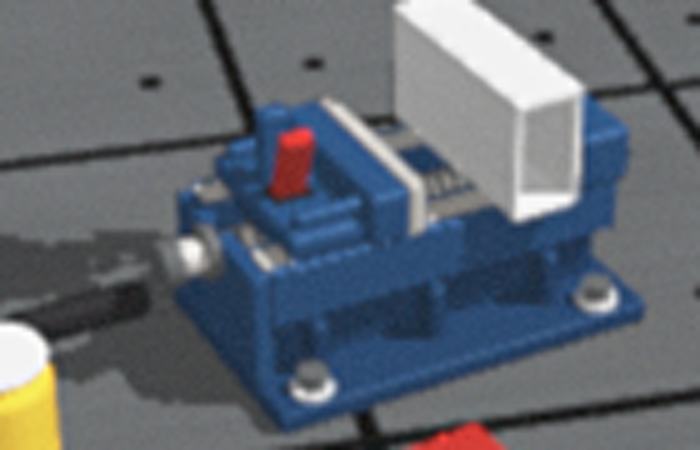

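Run:
```python
from h import *
w=np.load('pics/w5.npz');s=np.load('pics/scene0.npz');d=np.load('pics/side0.npz');w1=np.load('pics/w1.npz')
def up(a,x0,y0,x1,y1,f,n): cv2.imwrite(n,cv2.resize(a['im'][y0:y1,x0:x1],None,fx=f,fy=f,interpolation=cv2.INTER_CUBIC))
up(w,375,110,535,250,5,'pics/w5c.png'); 
S=np.load('pics/s5.npz');up(S,270,180,360,285,6,'pics/s5c.png')
print(tv([.5549,.0338]),tv([.585,-.0168]))
print(readout.get_state()['qpos'])
```

```text
[0.0186 0.0005] [-0.0381 -0.0153]
[-0.0531  0.3912 -0.2947  1.9922  0.1536  0.7732 -1.74  ]
```

View pics/w5c.png

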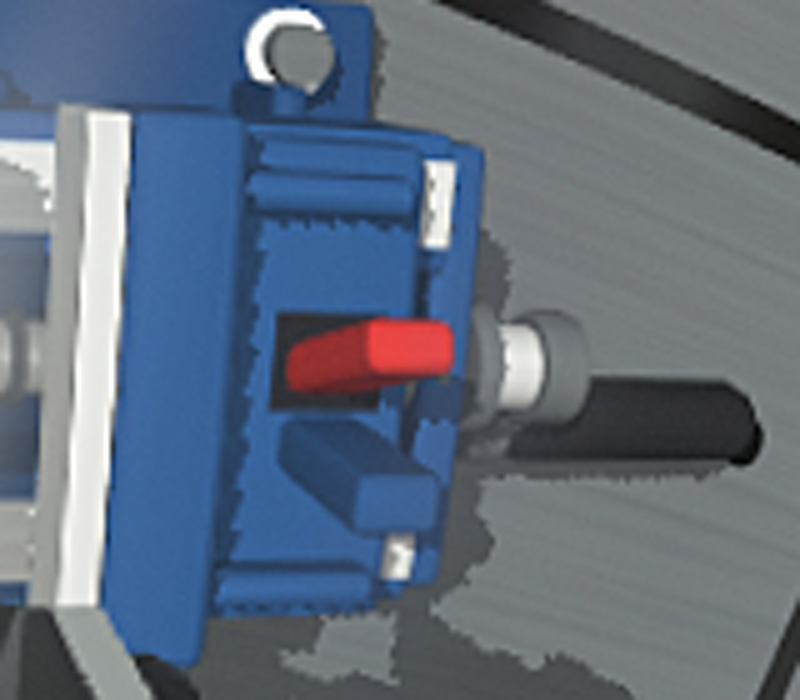

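View pics/s5c.png

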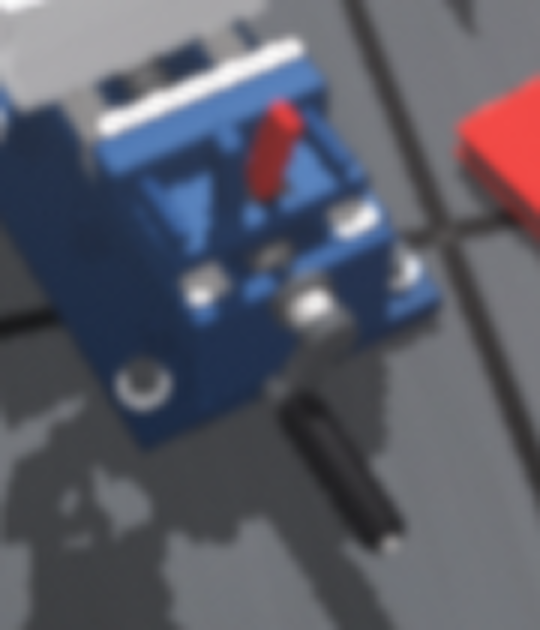

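Run:
```python
from h import *
w=np.load('pics/w5.npz'); C=lambda x,y:(375+x/5,110+y/5)
for n,p,z in [('lever far L',(372,320),.14),('lever far R',(450,320),.14),('lever near L',(370,375),.14),('lever near R',(452,374),.14),('horn near L',(358,532),.14),('horn near R',(436,528),.14),('horn far L',(362,478),.14),('horn far R',(438,472),.14),('plate face far',(87,112),.112),('plate face near',(58,606),.112),
 ('knob end',(760,430),.05),('knob start',(590,430),.05),('knob up edge',(740,380),.05),('knob low edge',(740,462),.05),('screw collar',(525,365),.07)]:
    print(n,tv(on(w,*C(*p),z,1)))
```

```text
lever far L [-0.0317 -0.0195]
lever far R [-0.047  -0.0198]
lever near L [-0.0323 -0.0099]
lever near R [-0.0486 -0.0102]
horn near L [-0.0334  0.0186]
horn near R [-0.0492  0.0182]
horn far L [-0.0329  0.0086]
horn far R [-0.0481  0.0077]
plate face far [ 0.0143 -0.0511]
plate face near [0.0146 0.0426]
knob end [-0.1949  0.0247]
knob start [-0.1379  0.0246]
knob up edge [-0.1851  0.0112]
knob low edge [-0.1895  0.0335]
screw collar [-0.1042  0.0037]
```

```bash
python3 - <<'E'
from h import *
print(totool([*fv(-.040,.006),.21]))
E
python3 -m creep '[{"delta_pos":[0.03,0.001,0.01],"twist":-8.5},{"delta_pos":[0.06,0.002,0.02],"twist":-17},{"delta_pos":[0.09,0.004,0.03],"twist":-25.5},{"delta_pos":[0.12,0.005,0.05],"twist":-34},{"delta_pos":[0.12,0.005,0.05],"twist":-42.5},{"delta_pos":[0.12,0.005,0.05],"twist":-51},{"delta_pos":[0.12,0.005,0.05],"twist":-59.5},{"delta_pos":[0.12,0.005,0.05],"twist":-68}]' 40
python3 -m creep '[{"delta_pos":[0,0,0],"twist":-8.5},{"delta_pos":[0,0,0],"twist":-17},{"delta_pos":[0,0,0],"twist":-22.5},{"delta_pos":[0,0,0],"twist":-22.5}]'
python3 - <<'E'
from h import *
st=readout.get_state();R=Ro.from_quat(st['tcp_rot']).as_matrix(); print(R[:,2],np.degrees(np.arctan2(R[1,0],R[0,0])),st['qpos'],tv(st['ee_pos']))
snap('wrist','w6')
E
```

```text
[0.1192 0.0063 0.049 ]
clock: 8.75
ee_pos: [0.5654, -0.0246, 0.2069]
tcp_rot: [0.998, -0.055, 0.0, -0.003]
force: [0.1, 0.1, 0.1]
finger_gap: 0.841
clock: 9.15
ee_pos: [0.5644, -0.0247, 0.2048]
tcp_rot: [0.99, 0.141, -0.0, -0.004]
force: [-0.8, 0.2, -0.2]
finger_gap: 0.842
[-0.002   0.0079 -1.    ] 16.256607218218676 [ 0.4251  0.5542 -0.6936  1.9857  0.4895  0.7744 -0.2706] [-0.0404  0.0066]
```

View pics/w6.png

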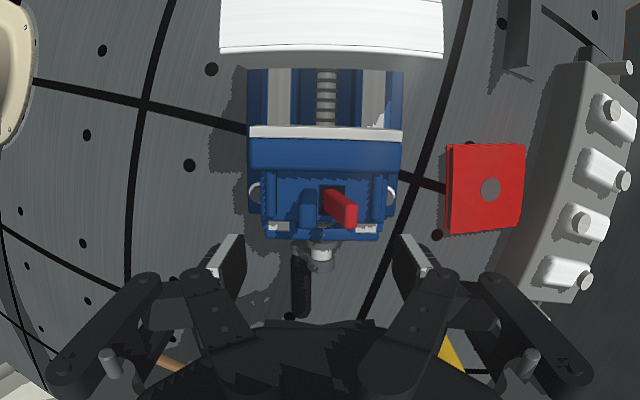

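Run:
```python
from h import *
w=np.load('pics/w6.npz'); a=w['im'][115:270,235:415]
cv2.imwrite('pics/w6c.png',cv2.resize(a,None,fx=4.4,fy=4.4,interpolation=cv2.INTER_CUBIC))
```

```text
(no output)
```

View pics/w6c.png

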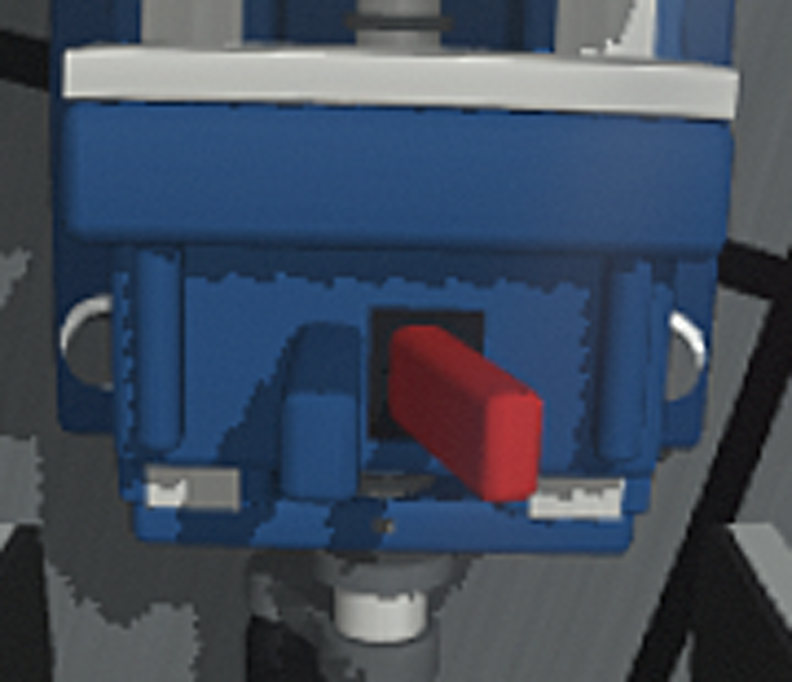

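Run:
```python
from h import *
w=np.load('pics/w6.npz'); C=lambda x,y:(235+x/4.4,115+y/4.4)
for n,p,z in [('plate L',(64,50),.112),('plate R',(740,68),.112),('blk L',(68,105),.112),('blk R',(733,125),.112),('horn tl',(286,395),.14),('horn bl',(282,497),.14),('horn tr',(356,395),.14),('horn br',(357,497),.14),('lev tr',(541,398),.14),('lev br',(538,497),.14),('lev tl',(486,398),.14)]:
    print(n,tv(on(w,*C(*p),z,1)))
```

```text
plate L [0.0149 0.0556]
plate R [ 0.0143 -0.052 ]
blk L [0.0061 0.055 ]
blk R [ 0.0051 -0.0514]
horn tl [-0.0326  0.0183]
horn bl [-0.0482  0.0189]
horn tr [-0.0324  0.0083]
horn br [-0.048   0.0079]
lev tr [-0.0324 -0.0182]
lev br [-0.0477 -0.0186]
lev tl [-0.0326 -0.0103]
```

```bash
python3 -m creep '[{"delta_pos":[0,0,0.03],"twist":1},{"delta_pos":[0,0,0.055],"twist":1},{"delta_pos":[0,0,0.07],"twist":1},{"delta_pos":[0,0,0.076],"twist":1},{"delta_pos":[0,0,0.076],"twist":1}]'; python3 -m creep '[{"delta_pos":[0,0,0],"twist":0},{"delta_pos":[0,0,0],"twist":0},{"delta_pos":[0,0,0],"twist":0},{"delta_pos":[0,0,0],"twist":0},{"delta_pos":[0,0,0],"twist":0},{"delta_pos":[0,0,0],"twist":0}]' 255
python3 - <<'E'
from h import *
st=readout.get_state();print(tv(st['ee_pos']),st['force'])
E
```

```text
clock: 9.7
ee_pos: [0.5642, -0.0238, 0.1285]
tcp_rot: [0.991, 0.131, -0.001, -0.004]
force: [0.6, 0.7, -0.2]
finger_gap: 0.842
clock: 10.3
ee_pos: [0.563, -0.0241, 0.1308]
tcp_rot: [0.991, 0.13, -0.001, -0.003]
force: [-11.6, -1.2, 23.0]
finger_gap: 0.278
[-0.0395  0.0079] [-11.5585  -1.1528  23.0395]
```

```bash
python3 -m creep '[{"delta_pos":[-0.001,0,-0.001],"twist":0},{"delta_pos":[-0.001,-0.004,-0.001],"twist":0},{"delta_pos":[-0.001,-0.01,-0.001],"twist":0},{"delta_pos":[-0.001,-0.018,-0.001],"twist":0},{"delta_pos":[-0.001,-0.026,-0.001],"twist":0},{"delta_pos":[-0.001,-0.033,-0.001],"twist":0},{"delta_pos":[-0.001,-0.036,-0.001],"twist":0},{"delta_pos":[-0.001,-0.036,-0.001],"twist":0}]'
python3 - <<'E'
from h import *
st=readout.get_state();print(tv(st['ee_pos']),st['force'])
E
```

```text
clock: 11.1
ee_pos: [0.5535, 0.011, 0.1313]
tcp_rot: [0.991, 0.13, -0.001, -0.004]
force: [7.7, 4.2, -23.9]
finger_gap: 0.27
[-0.0031  0.0078] [  7.7309   4.2429 -23.9237]
```

```bash
python3 -m creep '[{"delta_pos":[0,-0.001,0.0006],"twist":0},{"delta_pos":[0,-0.003,0.0006],"twist":0},{"delta_pos":[0,-0.005,0.0006],"twist":0},{"delta_pos":[0,-0.005,0.0006],"twist":0}]'
python3 -m creep '[{"delta_pos":[0,-0.001,0.0003],"twist":0},{"delta_pos":[0,-0.002,0.0003],"twist":0},{"delta_pos":[0,-0.002,0.0003],"twist":0}]'
python3 - <<'E'
from h import *
st=readout.get_state();print(tv(st['ee_pos']),st['force'],st['force'][:2]@U,st['force'][:2]@V)
E
```

```text
clock: 11.5
ee_pos: [0.5522, 0.016, 0.1312]
tcp_rot: [0.991, 0.13, -0.0, -0.004]
force: [0.6, -0.5, 0.9]
finger_gap: 0.27
clock: 11.8
ee_pos: [0.5516, 0.0181, 0.1311]
tcp_rot: [0.991, 0.13, -0.0, -0.004]
force: [-0.8, -1.3, 4.0]
finger_gap: 0.274
[0.0043 0.0077] [-0.821  -1.2699  4.0451] -1.0101847065866298 1.125262111588466
```

```bash
python3 -m creep '[{"delta_pos":[0,-0.001,0],"twist":0},{"delta_pos":[0,-0.002,0],"twist":0},{"delta_pos":[0,-0.002,0],"twist":0}]'
python3 - <<'E'
from h import *
snap('scene','c7')
a=cv2.imread('pics/c7.png')[160:250,260:400]
cv2.imwrite('pics/c7c.png',cv2.resize(a,None,fx=5,fy=5,interpolation=cv2.INTER_CUBIC))
st=readout.get_state();print(tv(st['ee_pos']),st['force'],st['force'][:2]@U,st['force'][:2]@V)
E
```

```text
clock: 12.1
ee_pos: [0.5512, 0.0198, 0.1312]
tcp_rot: [0.991, 0.13, -0.0, -0.004]
force: [0.8, -4.0, 1.0]
finger_gap: 0.265
[0.006  0.0077] [ 1.7582 -3.8323  1.4545] -4.15920939527811 -0.6918985485394903
```

View pics/c7c.png

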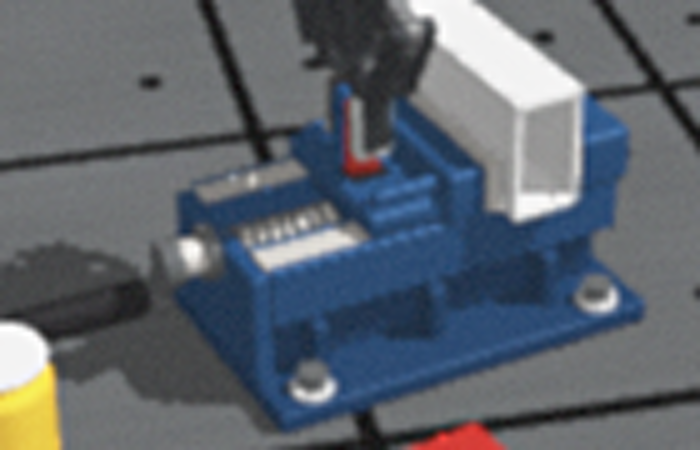

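Jaw near/at the tube. Press a little more to confirm contact.

```bash
python3 -m creep '[{"delta_pos":[0,-0.001,0],"twist":0},{"delta_pos":[0,-0.0015,0],"twist":0},{"delta_pos":[0,-0.0015,0],"twist":0}]'
python3 - <<'E'
from h import *
st=readout.get_state();print(tv(st['ee_pos']),st['force'],st['force'][:2]@U,st['force'][:2]@V)
E
```

```text
clock: 12.45
ee_pos: [0.551, 0.0207, 0.1312]
tcp_rot: [0.992, 0.13, -0.0, -0.003]
force: [1.3, -5.5, 1.4]
finger_gap: 0.271
[0.0069 0.0077] [ 1.3249 -5.524   1.4459] -5.678184537275647 0.16974863525930592
```

```bash
python3 -m creep '[{"delta_pos":[0,-0.001,0],"twist":0},{"delta_pos":[0,-0.002,0],"twist":0},{"delta_pos":[0,-0.002,0],"twist":0}]'
python3 - <<'E'
from h import *
st=readout.get_state();print(tv(st['ee_pos']),st['force'],st['force'][:2]@U,st['force'][:2]@V)
E
```

```text
clock: 12.75
ee_pos: [0.5509, 0.0209, 0.1312]
tcp_rot: [0.992, 0.129, -0.0, -0.002]
force: [2.3, -9.2, 0.9]
finger_gap: 0.272
[0.0072 0.0077] [ 2.2885 -9.1539  0.8852] -9.43372725550344 0.19163618434567384
```

```bash
python3 -m creep '[{"delta_pos":[0,0,0],"twist":0},{"delta_pos":[0,0,0],"twist":0},{"delta_pos":[0,0,0],"twist":0},{"delta_pos":[0,0,0],"twist":0},{"delta_pos":[0,0,0],"twist":0}]' 40
python3 -m creep '[{"delta_pos":[0,0,-0.03],"twist":0},{"delta_pos":[0,0,-0.07],"twist":0},{"delta_pos":[0,0.03,-0.09],"twist":0},{"delta_pos":[0,0.05,-0.09],"twist":0},{"delta_pos":[0,0.05,-0.09],"twist":0}]'
python3 - <<'E'
from h import *
snap('wrist','w8'); snap('scene','c8')
st=readout.get_state();print(st['ee_pos'],tv(st['ee_pos']),st['force'])
E
```

```text
clock: 13.25
ee_pos: [0.5506, 0.0213, 0.1311]
tcp_rot: [0.992, 0.13, -0.0, -0.002]
force: [0.1, -0.4, -0.7]
finger_gap: 0.846
clock: 13.75
ee_pos: [0.5642, -0.0307, 0.2213]
tcp_rot: [0.992, 0.127, 0.0, -0.001]
force: [-0.6, -0.5, 0.3]
finger_gap: 0.84
[ 0.5633 -0.0276  0.2208] [-0.0428  0.0085] [-0.3706  0.6012  0.3181]
```

View pics/w8.png

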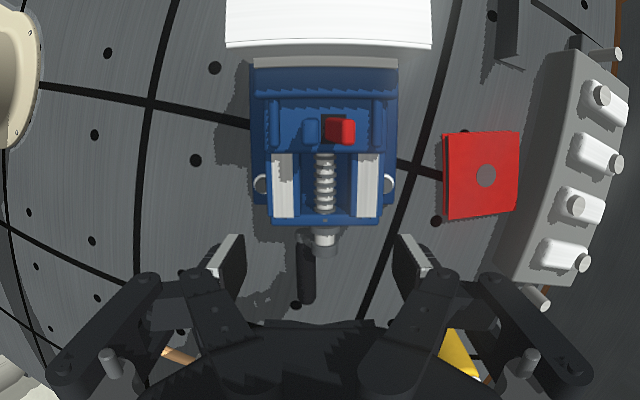

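Run:
```python
from h import *
for n,(x0,y0,x1,y1),f in [('w8',(260,210,360,330),6),('s5',(300,235,350,285),10),('w5',(460,170,540,215),8)]:
    a=np.load(f'pics/{n}.npz')['im'][y0:y1,x0:x1]; a=cv2.convertScaleAbs(a,alpha=1.6,beta=20)
    cv2.imwrite(f'pics/{n}k.png',cv2.resize(a,None,fx=f,fy=f,interpolation=cv2.INTER_CUBIC))
```

```text
(no output)
```

View pics/w8k.png

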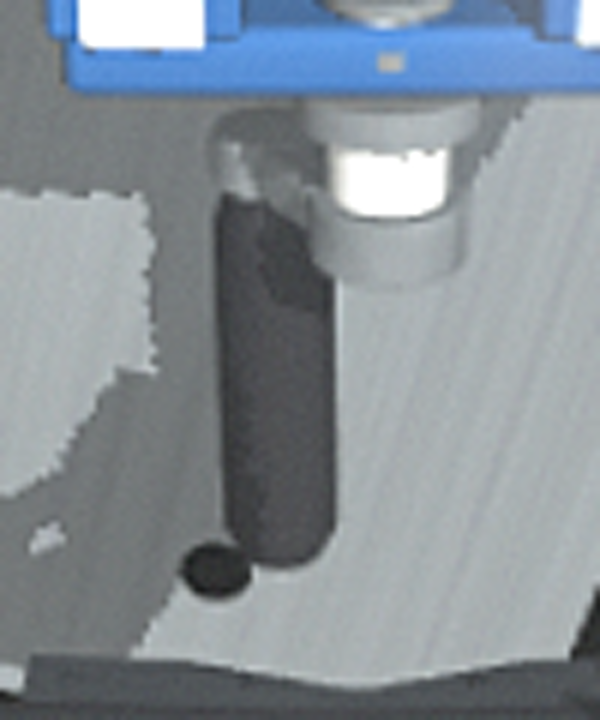

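View pics/s5k.png

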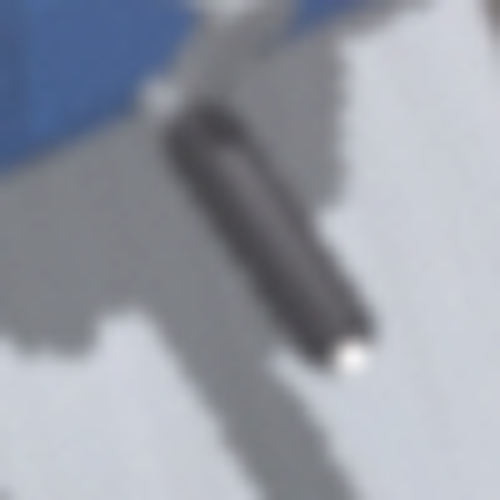

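View pics/w5k.png

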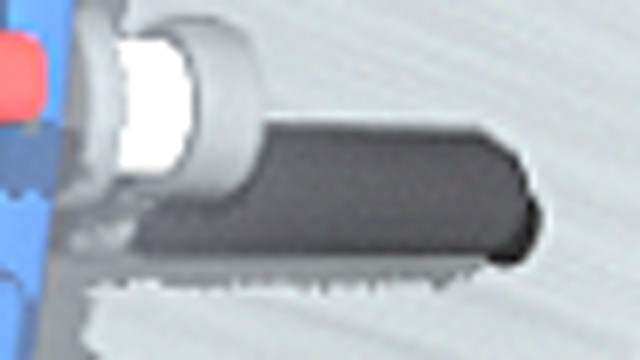

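```bash
cat >> h.py <<'E'
def yzlines(obs):
    A=[];b=[]
    for n,u,v,fi in obs:
        o,r=ray(np.load(f'pics/{n}.npz'),u,v,fi); oy=tv(o)[1]; ry=r[:2]@V
        nrm=np.array([r[2],-ry]); nrm/=np.hypot(*nrm); A.append(nrm); b.append(nrm@[oy,o[2]])
    A=np.array(A);b=np.array(b); s=np.linalg.lstsq(A,b,rcond=None)[0]; return s,A@s-b
E
python3 - <<'E'
from h import *
O=[('w8',306.3,268.3,1),('w8',307,293.3,1),('s5',320,248.5,0),('s5',333.5,268.8,0),('w5',510,193.9,1),('w5',500,193.75,1)]
s,r=yzlines(O);print(s,r)
print(np.degrees(np.arctan2(-(s[0]-.0018),s[1]-.07)),np.hypot(s[0]-.0018,s[1]-.07))
w=np.load('pics/w8.npz')
for x in (218,392,460,315,): pass
print('screw axis y from w8', tv(on(w,260+390/6,210+150/6,.085,1)),tv(on(w,260+390/6,210+260/6,.07,1)))
# lever/horn w8
for p in [(303,120),(318,120),(330,120),(356,122)]: print(tv(on(w,*p,.14,1)))
E
```

```text
[0.024  0.0391] [-0.001  -0.0009 -0.0002  0.0009  0.0007  0.0005]
-144.27253983733468 0.03802299320718471
screw axis y from w8 [-0.0893  0.003 ] [-0.1152  0.0028]
[0.0137 0.0177]
[0.0136 0.008 ]
[0.0135 0.0003]
[ 0.0123 -0.0167]
```

```bash
python3 -m creep '[{"delta_pos":[-0.015,0.04,0],"twist":-0.5},{"delta_pos":[-0.015,0.09,0.02],"twist":-0.5},{"delta_pos":[-0.015,0.122,0.05],"twist":-0.5},{"delta_pos":[-0.015,0.122,0.1],"twist":-0.5},{"delta_pos":[-0.015,0.122,0.1],"twist":-0.5}]' 80
python3 - <<'E'
from h import *
st=readout.get_state();R=Ro.from_quat(st['tcp_rot']).as_matrix(); print(tv(st['ee_pos']),np.degrees(np.arctan2(R[1,0],R[0,0])))
print(totool([*fv(-.165,.0235),.043])); snap('wrist','w9')
E
```

```text
clock: 14.35
ee_pos: [0.5764, -0.1483, 0.1148]
tcp_rot: [0.991, 0.134, -0.005, -0.004]
force: [-0.8, 1.8, -0.9]
finger_gap: 0.687
[-0.1628  0.0274] 15.35199534476349
[0.0046 0.0029 0.0717]
```

View pics/w9.png

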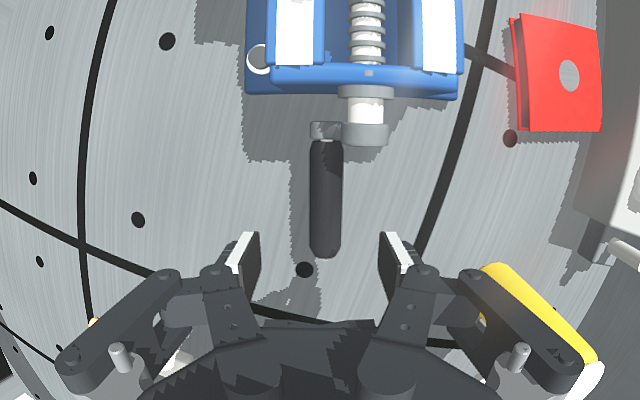

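Run:
```python
from h import *
s=np.load('pics/scene0.npz'); d=np.load('pics/side0.npz');w=np.load('pics/w9.npz')
print('base scene', on(s,262,287,0),'top',on(s,259.5,233,.15),'side top',on(d,408,237,.15), 'side base front',on(d,400,272,0))
st=readout.get_state();print(st['ee_pos'])
print('tv can',tv(on(s,259.5,233,.15)))
print(totool([*fv(-.165,.0235),.043]))
```

```text
base scene [ 0.7728 -0.1956  0.    ] top [ 0.7693 -0.1876  0.15  ] side top [ 0.7536 -0.196   0.15  ] side base front [ 0.7584 -0.2047  0.    ]
[ 0.578  -0.1471  0.1179]
tv can [-0.2513 -0.1483]
[0.0025 0.0036 0.0749]
```

```bash
python3 -m creep '[{"delta_pos":[0.003,0.004,0.03],"twist":0},{"delta_pos":[0.003,0.004,0.055],"twist":0},{"delta_pos":[0.003,0.004,0.07],"twist":0},{"delta_pos":[0.003,0.004,0.074],"twist":0},{"delta_pos":[0.003,0.004,0.074],"twist":0}]'
python3 -m creep '[{"delta_pos":[0,0,0],"twist":0},{"delta_pos":[0,0,0],"twist":0},{"delta_pos":[0,0,0],"twist":0},{"delta_pos":[0,0,0],"twist":0},{"delta_pos":[0,0,0],"twist":0}]' 255
python3 - <<'E'
from h import *
st=readout.get_state();p=st['ee_pos'];print(tv(p),p[2],st['force'],st['force'][:2]@V)
E
```

```text
clock: 14.9
ee_pos: [0.5819, -0.1487, 0.0449]
tcp_rot: [0.991, 0.135, -0.003, -0.004]
force: [0.2, 1.1, 0.2]
finger_gap: 0.692
clock: 15.4
ee_pos: [0.5822, -0.1488, 0.0457]
tcp_rot: [0.991, 0.135, -0.003, -0.004]
force: [-1.5, 0.3, 6.0]
finger_gap: 0.238
[-0.1647  0.022 ] 0.04573893036806063 [-1.5213  0.2814  6.0071] 1.3943298024273458
```

```bash
python3 -m creep '[{"delta_pos":[-0.003,0,-0.002],"twist":0},{"delta_pos":[-0.006,0,-0.005],"twist":0},{"delta_pos":[-0.0115,0,-0.012],"twist":0},{"delta_pos":[-0.015,0,-0.021],"twist":0},{"delta_pos":[-0.0165,0,-0.030],"twist":0},{"delta_pos":[-0.0165,0,-0.030],"twist":0}]'
python3 - <<'E'
from h import *
st=readout.get_state();p=st['ee_pos'];print(tv(p),p[2],st['force'],st['force'][:2]@V)
E
```

```text
clock: 16.0
ee_pos: [0.5648, -0.1534, 0.0772]
tcp_rot: [0.991, 0.135, -0.004, -0.004]
force: [-6.7, 2.0, 1.3]
finger_gap: 0.233
[-0.1647  0.04  ] 0.07718279856165783 [-6.7022  2.0134  1.3222] 5.939791874921664
```

```bash
python3 -m creep '[{"delta_pos":[0.0005,0,-0.0093],"twist":0},{"delta_pos":[0.0043,0,-0.018],"twist":0},{"delta_pos":[0.010,0,-0.0255],"twist":0},{"delta_pos":[0.0175,0,-0.0312],"twist":0},{"delta_pos":[0.0262,0,-0.0348],"twist":0},{"delta_pos":[0.0355,0,-0.036],"twist":0},{"delta_pos":[0.0355,0,-0.036],"twist":0}]'
python3 - <<'E'
from h import *
st=readout.get_state();p=st['ee_pos'];print(tv(p),p[2],st['force'],st['force'][:2]@V)
E
```

```text
clock: 16.7
ee_pos: [0.5978, -0.1447, 0.1132]
tcp_rot: [0.991, 0.135, -0.006, -0.003]
force: [-7.7, -0.0, -3.0]
finger_gap: 0.237
[-0.165   0.0058] 0.11315598685782875 [-7.6914 -0.0232 -2.9516] 7.428394786232101
```

```bash
python3 -m creep '[{"delta_pos":[0.0106,0,0.0016],"twist":0},{"delta_pos":[0.0193,0,0.0052],"twist":0},{"delta_pos":[0.0193,0,0.0052],"twist":0}]'
python3 - <<'E'
from h import *
st=readout.get_state();p=st['ee_pos'];print(tv(p),p[2],st['force'],st['force'][:2]@V)
E
```

```text
clock: 17.0
ee_pos: [0.6162, -0.1398, 0.1088]
tcp_rot: [0.991, 0.135, -0.007, -0.002]
force: [-4.7, 0.2, 0.5]
finger_gap: 0.234
[-0.1651 -0.0132] 0.1088139141046248 [-4.6905  0.1676  0.5458] 4.482463510862942
```

```bash
python3 -m creep '[{"delta_pos":[0.0078,0,0.0065],"twist":0},{"delta_pos":[0.0135,0,0.014],"twist":0},{"delta_pos":[0.0171,0,0.0227],"twist":0},{"delta_pos":[0.0183,0,0.032],"twist":0},{"delta_pos":[0.0183,0,0.032],"twist":0}]'
python3 - <<'E'
from h import *
st=readout.get_state();p=st['ee_pos'];print(tv(p),p[2],st['force'],st['force'][:2]@V)
E
```

```text
clock: 17.5
ee_pos: [0.6344, -0.1351, 0.078]
tcp_rot: [0.991, 0.135, -0.007, -0.001]
force: [-2.6, -0.7, 2.4]
finger_gap: 0.237
[-0.1652 -0.032 ] 0.07797309501368767 [-2.6071 -0.7429  2.3603] 2.7106323624970274
```

```bash
python3 -m creep '[{"delta_pos":[-0.0017,0,0.0105],"twist":0},{"delta_pos":[-0.0053,0,0.0192],"twist":0},{"delta_pos":[-0.011,0,0.0267],"twist":0},{"delta_pos":[-0.011,0,0.0267],"twist":0}]'
python3 - <<'E'
from h import *
st=readout.get_state();p=st['ee_pos'];print(tv(p),p[2],st['force'],st['force'][:2]@V)
E
python3 -m creep '[{"delta_pos":[-0.0075,0,0.0057],"twist":0},{"delta_pos":[-0.0162,0,0.0093],"twist":0},{"delta_pos":[-0.0255,0,0.0105],"twist":0},{"delta_pos":[-0.0255,0,0.0105],"twist":0}]'
python3 - <<'E'
from h import *
st=readout.get_state();p=st['ee_pos'];print(tv(p),p[2],st['force'],st['force'][:2]@V)
E
```

```text
clock: 17.9
ee_pos: [0.6262, -0.1372, 0.054]
tcp_rot: [0.991, 0.135, -0.004, -0.001]
force: [-0.1, 3.2, 4.7]
finger_gap: 0.234
[-0.1652 -0.0235] 0.05404620897669072 [-0.1008  3.2095  4.7469] -0.7442062275851741
clock: 18.3
ee_pos: [0.6147, -0.1404, 0.0461]
tcp_rot: [0.991, 0.136, 0.009, -0.002]
force: [34.6, 7.4, -29.5]
finger_gap: 0.233
[-0.1652 -0.0116] 0.04614455337411124 [ 34.6251   7.4172 -29.5436] -35.35851966980355
```

Run:
```python
from h import *
for n in ('wrist','scene','side'): snap(n,n[0:2]+'10')
st=readout.get_state();p=st['ee_pos'];print(tv(p),p[2],st['force'],st['force'][:2]@V,st['moment'],st['force'][:2]@U)
a=cv2.imread('pics/si10.png')[150:300,240:390];b=cv2.imread('pics/sc10.png')[150:270,220:400]
cv2.imwrite('pics/si10c.png',cv2.resize(a,None,fx=4,fy=4,interpolation=cv2.INTER_CUBIC));cv2.imwrite('pics/sc10c.png',cv2.resize(b,None,fx=4,fy=4,interpolation=cv2.INTER_CUBIC))
```

```text
[-0.1651 -0.0115] 0.04602980789425952 [ 33.7252   7.1378 -29.1281] -34.416877744966065 [ 1.3746 -6.8381 -0.2762] -1.9542903070334614
```

View pics/si10c.png

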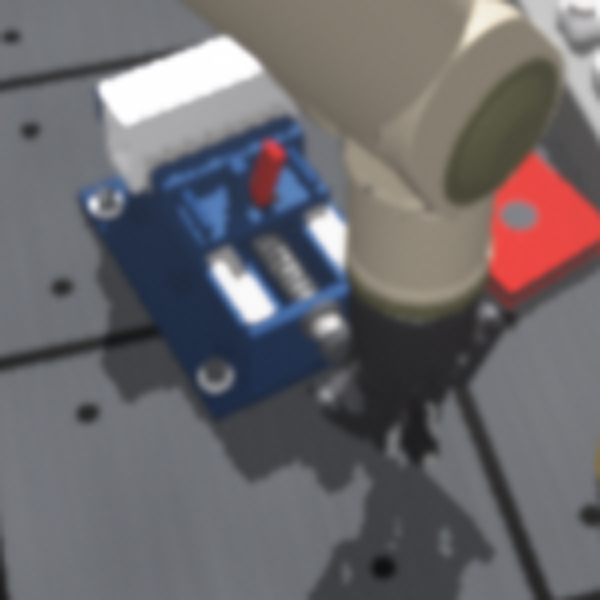

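View pics/sc10c.png

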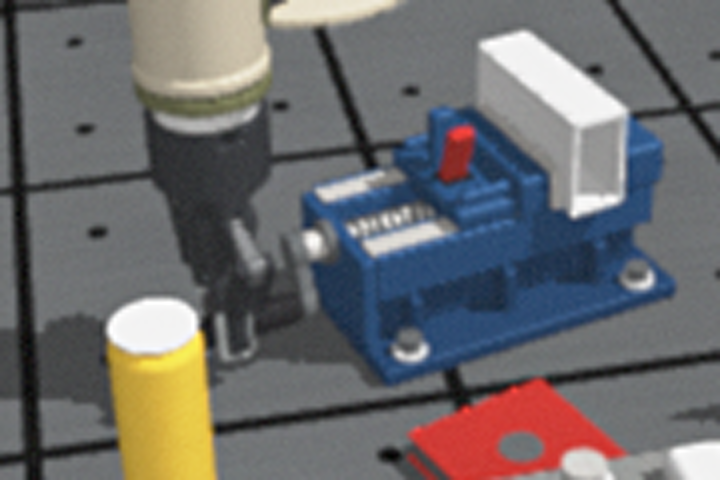

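View pics/wr10.png

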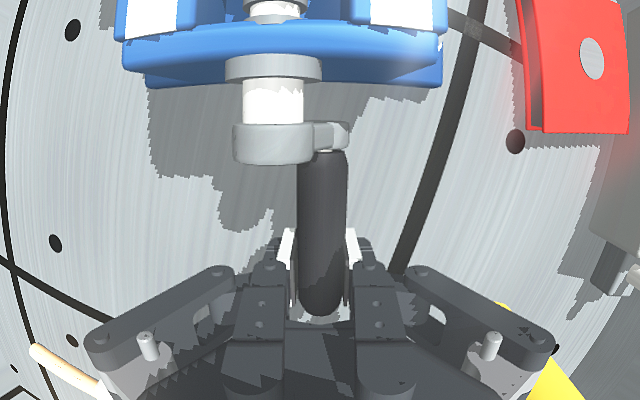

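```bash
python3 -m creep '[{"delta_pos":[-0.008,0,0.006],"twist":0},{"delta_pos":[-0.008,0,0.006],"twist":0},{"delta_pos":[-0.008,0,0.006],"twist":0}]'
python3 - <<'E'
from h import *
st=readout.get_state();p=st['ee_pos'];print(tv(p),p[2],st['force'],st['force'][:2]@V,st['moment'])
E
```

```text
clock: 18.75
ee_pos: [0.6139, -0.1405, 0.0445]
tcp_rot: [0.99, 0.137, 0.015, -0.002]
force: [5.9, 4.5, 16.7]
finger_gap: 0.233
[-0.1651 -0.0108] 0.04452381364745979 [ 5.8574  4.4722 16.6624] -6.825044415191647 [ 0.993  -1.2588 -0.197 ]
```

```bash
python3 -m creep '[{"delta_pos":[-0.012,0,0.006],"twist":0},{"delta_pos":[-0.012,0,0.006],"twist":0},{"delta_pos":[-0.012,0,0.006],"twist":0},{"delta_pos":[-0.012,0,0.006],"twist":0}]'
python3 - <<'E'
from h import *
st=readout.get_state();p=st['ee_pos'];print(tv(p),p[2],st['force'],st['force'][:2]@V,st['moment'])
E
```

```text
clock: 19.15
ee_pos: [0.6106, -0.1414, 0.0431]
tcp_rot: [0.99, 0.138, 0.022, -0.002]
force: [7.5, 5.2, 17.1]
finger_gap: 0.234
[-0.1651 -0.0073] 0.04313162500321162 [ 7.4907  5.1678 17.1432] -8.583558246712313 [ 1.2219 -1.6469 -0.1617]
```

```bash
python3 -m creep '[{"delta_pos":[-0.012,0,0.004],"twist":0},{"delta_pos":[-0.016,0,0.004],"twist":0},{"delta_pos":[-0.016,0,0.004],"twist":0},{"delta_pos":[-0.016,0,0.004],"twist":0}]'
python3 - <<'E'
from h import *
st=readout.get_state();p=st['ee_pos'];R=Ro.from_quat(st['tcp_rot']).as_matrix();print(R[:,2]);print(tv(p),p[2],st['force'],st['force'][:2]@V,st['moment'])
E
```

```text
clock: 19.55
ee_pos: [0.6041, -0.1431, 0.0419]
tcp_rot: [0.99, 0.139, 0.03, -0.002]
force: [15.3, 5.6, -0.9]
finger_gap: 0.238
[ 0.0595  0.0126 -0.9981]
[-0.165  -0.0007] 0.04189890382921818 [15.2895  5.6321 -0.949 ] -16.23127641922382 [ 1.2878 -3.1052 -0.2537]
```

```bash
python3 -m creep '[{"delta_pos":[-0.015,0,0],"twist":0},{"delta_pos":[-0.02,0,-0.001],"twist":0},{"delta_pos":[-0.02,0,-0.001],"twist":0},{"delta_pos":[-0.02,0,-0.001],"twist":0}]'
python3 - <<'E'
from h import *
st=readout.get_state();p=st['ee_pos'];R=Ro.from_quat(st['tcp_rot']).as_matrix();print(R[:,2]);print(tv(p),p[2],st['force'],st['force'][:2]@V,st['moment'])
E
```

```text
clock: 19.95
ee_pos: [0.5902, -0.1467, 0.0429]
tcp_rot: [0.99, 0.139, 0.035, -0.003]
force: [11.9, 4.1, -15.8]
finger_gap: 0.232
[ 0.0682  0.0153 -0.9976]
[-0.1649  0.0137] 0.042857357206641467 [ 11.868    4.1061 -15.7923] -12.529351897658119 [ 1.0154 -2.0887 -0.1964]
```

```bash
python3 -m creep '[{"delta_pos":[-0.014,0,-0.006],"twist":0},{"delta_pos":[-0.021,0,-0.012],"twist":0},{"delta_pos":[-0.021,0,-0.012],"twist":0},{"delta_pos":[-0.021,0,-0.012],"twist":0}]'
python3 - <<'E'
from h import *
st=readout.get_state();p=st['ee_pos'];R=Ro.from_quat(st['tcp_rot']).as_matrix();print(R[:,2]);print(tv(p),p[2],st['force'],st['force'][:2]@V,st['moment'])
snap('scene','c11')
a=cv2.imread('pics/c11.png')[150:270,220:400]
cv2.imwrite('pics/c11c.png',cv2.resize(a,None,fx=4,fy=4,interpolation=cv2.INTER_CUBIC))
E
```

```text
clock: 20.35
ee_pos: [0.5722, -0.1515, 0.0544]
tcp_rot: [0.989, 0.14, 0.037, -0.003]
force: [5.6, 4.0, -9.5]
finger_gap: 0.23
[ 0.0728  0.0166 -0.9972]
[-0.1648  0.0324] 0.054417164929465446 [ 5.6325  3.9984 -9.5111] -6.483761131625299 [ 0.8207 -0.6682 -0.2051]
```

View pics/c11c.png

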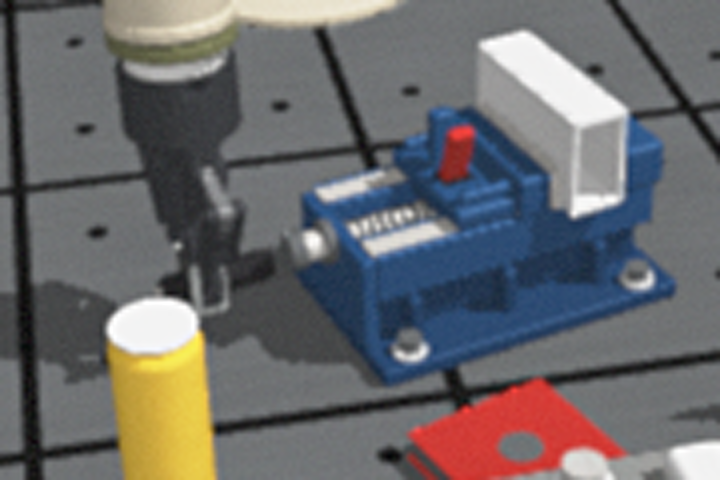

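```bash
python3 -m creep '[{"delta_pos":[-0.006,0,-0.010],"twist":0},{"delta_pos":[-0.008,0,-0.019],"twist":0},{"delta_pos":[-0.0085,0,-0.026],"twist":0},{"delta_pos":[-0.0085,0,-0.026],"twist":0}]'
python3 - <<'E'
from h import *
st=readout.get_state();p=st['ee_pos'];R=Ro.from_quat(st['tcp_rot']).as_matrix();print(R[:,2]);print(tv(p),p[2],st['force'],st['force'][:2]@V,st['moment'])
E
```

```text
clock: 20.8
ee_pos: [0.5642, -0.1536, 0.0814]
tcp_rot: [0.989, 0.14, 0.039, -0.003]
force: [3.6, 4.5, -8.0]
finger_gap: 0.234
[ 0.0767  0.0174 -0.9969]
[-0.1647  0.0406] 0.0813509973402743 [ 3.6053  4.4843 -7.989 ] -4.654877943250792 [ 0.8451 -0.5991 -0.2267]
```

```bash
python3 -m creep '[{"delta_pos":[0.002,0,-0.0085],"twist":0},{"delta_pos":[0.0049,0,-0.0134],"twist":0},{"delta_pos":[0.009,0,-0.019],"twist":0}]'
python3 - <<'E'
from h import *
st=readout.get_state();p=st['ee_pos'];print(tv(p),p[2],st['force'],st['force'][:2]@V,st['moment'])
E
python3 -m creep '[{"delta_pos":[0.005,0,-0.006],"twist":0},{"delta_pos":[0.012,0,-0.010],"twist":0},{"delta_pos":[0.02,0,-0.013],"twist":0}]'
python3 - <<'E'
from h import *
st=readout.get_state();p=st['ee_pos'];print(tv(p),p[2],st['force'],st['force'][:2]@V,st['moment'])
E
```

```text
clock: 21.1
ee_pos: [0.5731, -0.1511, 0.1023]
tcp_rot: [0.989, 0.14, 0.041, -0.003]
force: [10.8, 2.3, -21.0]
finger_gap: 0.23
[-0.1647  0.0314] 0.10234080679035527 [ 10.76     2.324  -20.9703] -10.992863506523442 [ 0.4838 -1.9308 -0.326 ]
clock: 21.4
ee_pos: [0.5899, -0.1466, 0.1137]
tcp_rot: [0.989, 0.139, 0.039, -0.004]
force: [11.7, -0.1, -67.6]
finger_gap: 0.235
[-0.1647  0.014 ] 0.11369740489885945 [ 11.6913  -0.1252 -67.5999] -11.249497647549827 [-0.516  -1.3588 -0.3144]
```

```bash
python3 -m creep '[{"delta_pos":[0.004,0,0.003],"twist":0},{"delta_pos":[0.012,0,0.003],"twist":0},{"delta_pos":[0.012,0,0.003],"twist":0}]'
python3 - <<'E'
from h import *
st=readout.get_state();p=st['ee_pos'];print(tv(p),p[2],st['force'],st['force'][:2]@V,st['moment'])
E
```

```text
clock: 21.7
ee_pos: [0.6017, -0.1436, 0.1132]
tcp_rot: [0.99, 0.139, 0.038, -0.003]
force: [-3.6, 0.4, 5.5]
finger_gap: 0.232
[-0.1649  0.0018] 0.11324047635278524 [-3.5979  0.4353  5.4721] 3.357858794265003 [ 0.1008  0.7873 -0.2422]
```

Run:
```python
from h import *
snap('scene','c12');snap('side','s12');snap('wrist','w12')
a=cv2.imread('pics/c12.png')[160:240,280:400];b=cv2.imread('pics/s12.png')[140:260,240:360]
cv2.imwrite('pics/c12c.png',cv2.resize(a,None,fx=6,fy=6,interpolation=cv2.INTER_CUBIC));cv2.imwrite('pics/s12c.png',cv2.resize(b,None,fx=5,fy=5,interpolation=cv2.INTER_CUBIC))
```

```text
(no output)
```

View pics/c12c.png

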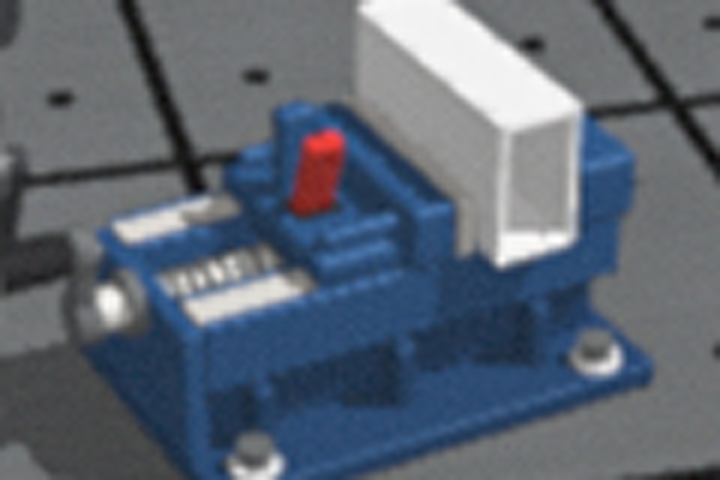

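View pics/s12c.png

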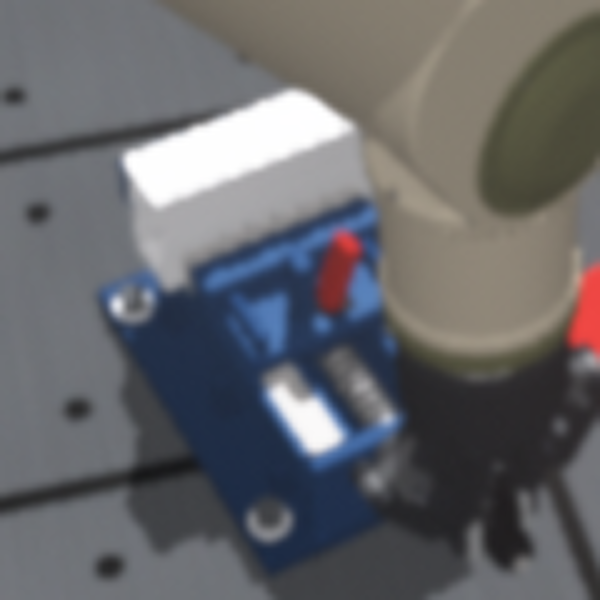

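View pics/w12.png

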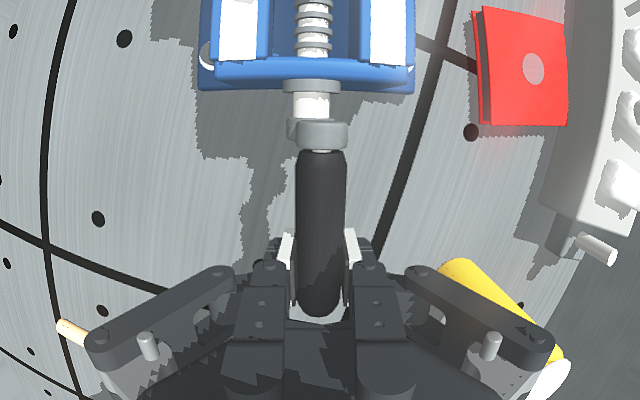

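Run:
```python
from h import *
def blk(n):
    im=np.load(f'pics/{n}.npz')['im'].astype(int); m=(im[...,2]>150)&(im[...,1]<80)&(im[...,0]<80); m[:165]=0;m[215:]=0;m[:,:290]=0;m[:,370:]=0
    y,x=np.nonzero(m); return x.mean(),y.mean(),x.min(),x.max(),y.min(),y.max(),len(x)
for n in('scene0','c8','sc10','c11','c12'): print(n,np.round(blk(n),2))
# px per mm along vise x near lever
s=np.load('pics/c12.npz'); print(proj(s,[*fv(.004,0),.14])-proj(s,[*fv(-.006,0),.14]))
ims=[np.load(f'pics/{n}.npz')['im'][150:240,290:400] for n in('c8','sc10','c11','c12')]
cv2.imwrite('pics/cmp.png',np.vstack([np.hstack([cv2.resize(i,None,fx=3,fy=3,interpolation=cv2.INTER_CUBIC) for i in ims[k:k+2]]) for k in (0,2)]))
```

```text
scene0 [318.7  187.65 316.   321.   186.   189.    20.  ]
c8 [334.61 183.52 332.   337.   181.   188.    23.  ]
sc10 [334.72 183.33 332.   337.   182.   185.    18.  ]
c11 [334.78 183.39 332.   337.   182.   185.    18.  ]
c12 [333.33 183.83 331.   336.   182.   185.    18.  ]
[ 3.3697 -0.8995]
```

View pics/cmp.png

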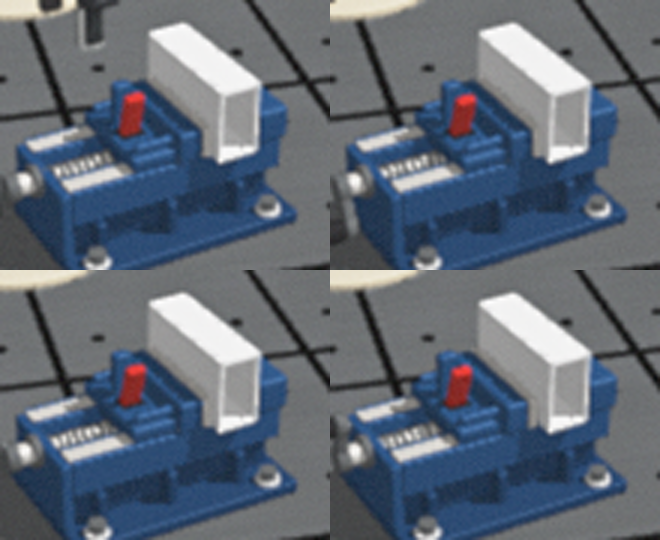

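```bash
cat >> h.py <<'E'
def arc(angs,r=.036,c=(.005,.0772)):
    st=readout.get_state();p=st['ee_pos'];y,z=tv(p)[1],p[2]; a=np.degrees(np.arctan2(-(y-c[0]),z-c[1]))
    f=st['force']; n=np.radians(a); fk=-np.array([f[:2]@V,f[2]])
    print('a',a,'r',np.hypot(y-c[0],z-c[1]),'yz',y,z,'tang N',fk@[-np.cos(n),-np.sin(n)],'radial out',fk@[-np.sin(n),np.cos(n)],'F',f,'gap',st['finger_gap'],'t',st['clock'])
    for k in angs:
        q=np.radians(k); print(k,totool([*fv(-.165,c[0]-r*np.sin(q)),c[1]+r*np.cos(q)]))
E
python3 - <<'E'
from h import *
w=np.load('pics/w12.npz');
arc([15,30,45,60,75,90,105,120])
E
```

```text
a 4.971130987030418 r 0.036132318812096574 yz 0.0018689976437650498 0.11319640658432782 tang N 3.248103107187037 radial out -6.846703715513861 F [-2.8485  0.4052  7.1024] gap 0.2307146221749306 t 21.85
15 [0.0061 0.0001 0.0017]
30 [0.0144 0.0002 0.006 ]
45 [0.0214 0.0003 0.0123]
60 [0.0266 0.0003 0.0201]
75 [0.0295 0.0003 0.0291]
90 [0.03   0.0003 0.0385]
105 [0.028  0.0003 0.0476]
120 [0.0237 0.0002 0.056 ]
```

```bash
python3 -m creep '[{"delta_pos":[0.006,0,0.0015],"twist":0},{"delta_pos":[0.0144,0,0.006],"twist":0},{"delta_pos":[0.0214,0,0.0123],"twist":0},{"delta_pos":[0.0266,0,0.020],"twist":0},{"delta_pos":[0.0295,0,0.029],"twist":0},{"delta_pos":[0.030,0,0.0385],"twist":0},{"delta_pos":[0.030,0,0.0385],"twist":0}]'
python3 - <<'E'
from h import *
arc([105,120,135,150,165,180,195])
E
```

```text
clock: 22.55
ee_pos: [0.6336, -0.1352, 0.0756]
tcp_rot: [0.99, 0.139, 0.039, -0.004]
force: [2.4, -3.2, -6.5]
finger_gap: 0.227
a 92.52314819820603 r 0.03621688287122674 yz -0.031181771229080064 0.07560562374745758 tang N -6.438814831361398 radial out -1.7498290446322637 F [ 2.3792 -3.1706 -6.5096] gap 0.22661700248378128 t 22.55
105 [-0.002  -0.0002  0.0076]
120 [-0.0063 -0.0003  0.016 ]
135 [-0.0125 -0.0004  0.023 ]
150 [-0.0204 -0.0005  0.0281]
165 [-0.0294 -0.0007  0.031 ]
180 [-0.0387 -0.0008  0.0315]
195 [-0.0479 -0.0009  0.0295]
```

```bash
python3 -m creep '[{"delta_pos":[-0.002,0,0.0076],"twist":0},{"delta_pos":[-0.0063,0,0.016],"twist":0},{"delta_pos":[-0.0125,0,0.023],"twist":0},{"delta_pos":[-0.0125,0,0.023],"twist":0}]'
python3 - <<'E'
from h import *
arc([150,165,180,195,210])
E
```

```text
clock: 22.95
ee_pos: [0.6223, -0.1382, 0.0508]
tcp_rot: [0.99, 0.139, 0.038, -0.004]
force: [-1.9, -1.2, -4.0]
finger_gap: 0.233
a 137.26946470749098 r 0.03599268183425412 yz -0.019422878887739387 0.050761465009258544 tang N -4.327686615022502 radial out -1.4923562137109827 F [-1.9214 -1.1904 -4.0328] gap 0.23349979170010027 t 22.95
150 [-0.0068 -0.0002  0.0042]
165 [-0.0157 -0.0003  0.0072]
180 [-0.0251 -0.0005  0.0077]
195 [-0.0343 -0.0006  0.0057]
210 [-0.0427 -0.0007  0.0015]
```

```bash
python3 -m creep '[{"delta_pos":[-0.0068,0,0.0042],"twist":0},{"delta_pos":[-0.0157,0,0.0072],"twist":0},{"delta_pos":[-0.0157,0,0.0072],"twist":0}]'
python3 - <<'E'
from h import *
arc([180,195,210])
snap('scene','c13')
def blk(n):
    im=np.load(f'pics/{n}.npz')['im'].astype(int); m=(im[...,2]>150)&(im[...,1]<80)&(im[...,0]<80); m[:165]=0;m[215:]=0;m[:,:290]=0;m[:,370:]=0
    y,x=np.nonzero(m); return x.mean(),y.mean(),x.min(),x.max(),y.min(),y.max(),len(x)
print(np.round(blk('c13'),2))
E
```

```text
clock: 23.25
ee_pos: [0.6084, -0.1419, 0.0428]
tcp_rot: [0.989, 0.139, 0.039, -0.004]
force: [-0.8, -0.6, 1.8]
finger_gap: 0.234
a 163.6347566324809 r 0.03589548875665853 yz -0.005113893819921704 0.042758814409507497 tang N -0.4076186105125475 radial out 1.9682795254491268 F [-0.8134 -0.6132  1.7737] gap 0.23370312576103486 t 23.25
180 [-0.0102 -0.0002  0.0008]
195 [-0.0194 -0.0003 -0.0012]
210 [-0.0278 -0.0004 -0.0055]
[334.58 183.58 332.   337.   182.   185.    19.  ]
```

```bash
python3 -m creep '[{"delta_pos":[-0.0102,0,0.0008],"twist":0},{"delta_pos":[-0.0194,0,-0.0012],"twist":0},{"delta_pos":[-0.0194,0,-0.0012],"twist":0}]'
python3 - <<'E'
from h import *
arc([210,225,240])
E
```

```text
clock: 23.6
ee_pos: [0.5901, -0.1468, 0.0426]
tcp_rot: [0.989, 0.139, 0.04, -0.005]
force: [1.3, 2.3, 1.5]
finger_gap: 0.234
a -165.7336117506995 r 0.035745339197940394 yz 0.01380874220497464 0.042557030509176724 tang N 1.4445214734054863 radial out 1.8770142607316207 F [1.3138 2.2682 1.4632] gap 0.23403859520718576 t 23.6
210 [-0.0089 -0.     -0.0042]
225 [-0.0159 -0.0001 -0.0105]
240 [-0.021  -0.0002 -0.0184]
```

```bash
python3 -m creep '[{"delta_pos":[-0.0089,0,-0.0042],"twist":0},{"delta_pos":[-0.0159,0,-0.0105],"twist":0},{"delta_pos":[-0.0159,0,-0.0105],"twist":0}]'
python3 - <<'E'
from h import *
arc([240,255,270,285,300])
E
```

```text
clock: 23.9
ee_pos: [0.5741, -0.151, 0.0521]
tcp_rot: [0.989, 0.14, 0.04, -0.005]
force: [-0.6, 2.5, 3.6]
finger_gap: 0.235
a -134.69316542684578 r 0.03574498813404956 yz 0.030410517761845647 0.05206019562967384 tang N -2.5077436789399257 radial out 2.6149736899106397 F [-0.5818  2.5045  3.6219] gap 0.23527355254016483 t 23.9
240 [-0.0052  0.0001 -0.0076]
255 [-0.008   0.0001 -0.0165]
270 [-0.0085  0.0001 -0.0259]
285 [-0.0065  0.0001 -0.0351]
300 [-0.0022  0.0002 -0.0435]
```

```bash
python3 -m creep '[{"delta_pos":[-0.0052,0,-0.0076],"twist":0},{"delta_pos":[-0.008,0,-0.0165],"twist":0},{"delta_pos":[-0.0085,0,-0.0259],"twist":0},{"delta_pos":[-0.0085,0,-0.0259],"twist":0}]'
python3 - <<'E'
from h import *
arc([285,300,315,330,345])
E
```

```text
clock: 24.3
ee_pos: [0.5641, -0.1536, 0.0783]
tcp_rot: [0.989, 0.14, 0.041, -0.005]
force: [0.6, 2.5, 0.8]
finger_gap: 0.23
a -88.22831952636571 r 0.03577887929863014 yz 0.04076177569334247 0.07830616595726138 tang N -0.8141574976113964 radial out 1.1677759690132457 F [0.5523 2.515  0.7777] gap 0.2299564633288277 t 24.3
285 [ 0.0017  0.0004 -0.0081]
300 [ 0.006   0.0004 -0.0165]
315 [ 0.0123  0.0005 -0.0234]
330 [ 0.0202  0.0006 -0.0285]
345 [ 0.0291  0.0008 -0.0314]
```

```bash
cat >> h.py <<'E'
def lev(tag):
    snap('scene',tag)
    im=np.load(f'pics/{tag}.npz')['im'].astype(int); m=(im[...,2]>130)&(im[...,1]<90)&(im[...,0]<90); m[:165]=0;m[215:]=0;m[:,:290]=0;m[:,370:]=0
    y,x=np.nonzero(m); w=(im[...,2]-im[...,1])[y,x]; print('lever',(x*w).sum()/w.sum(),(y*w).sum()/w.sum(),len(x))
E
python3 -m creep '[{"delta_pos":[0.0017,0,-0.0081],"twist":0},{"delta_pos":[0.006,0,-0.0165],"twist":0},{"delta_pos":[0.006,0,-0.0165],"twist":0}]'
python3 - <<'E'
from h import *
arc([315,330,345,360])
lev('c14')
E
```

```text
clock: 24.6
ee_pos: [0.569, -0.1523, 0.096]
tcp_rot: [0.989, 0.14, 0.041, -0.005]
force: [2.8, 2.3, -1.7]
finger_gap: 0.228
a -58.508185358147614 r 0.035948838599429565 yz 0.035654106736516256 0.09597883747291365 tang N -0.3212393565065149 radial out 3.6903917669258153 F [ 2.8023  2.3282 -1.6538] gap 0.22834747919852327 t 24.6
315 [ 0.0057  0.0004 -0.0062]
330 [ 0.0136  0.0005 -0.0113]
345 [ 0.0226  0.0007 -0.0142]
360 [ 0.032   0.0008 -0.0146]
lever 334.22786128888225 186.57925286500966 61
```

Run:
```python
from h import *
ims=[np.load(f'pics/{n}.npz')['im'][155:225,310:400] for n in('c11','c12','c13','c14')]
cv2.imwrite('pics/cmp2.png',np.vstack([np.hstack([cv2.resize(i,None,fx=4.4,fy=4.2,interpolation=cv2.INTER_CUBIC) for i in ims[k:k+2]]) for k in (0,2)]))
for n in('c8','sc10','c11','c12','c13','c14'):
    im=np.load(f'pics/{n}.npz')['im'].astype(int); m=(im[...,2]>130)&(im[...,1]<90)&(im[...,0]<90); m[:165]=0;m[215:]=0;m[:,:290]=0;m[:,370:]=0
    y,x=np.nonzero(m); w=(im[...,2]-im[...,1])[y,x]; print(n,(x*w).sum()/w.sum(),(y*w).sum()/w.sum(),len(x))
```

```text
c8 333.9425188109042 186.60355248550636 73
sc10 334.2772291606157 186.63839674702294 63
c11 334.32538875163493 186.59875018165965 63
c12 332.9168050732297 186.92375056620867 60
c13 334.1585185185185 186.54770370370372 61
c14 334.22786128888225 186.57925286500966 61
```

View pics/cmp2.png

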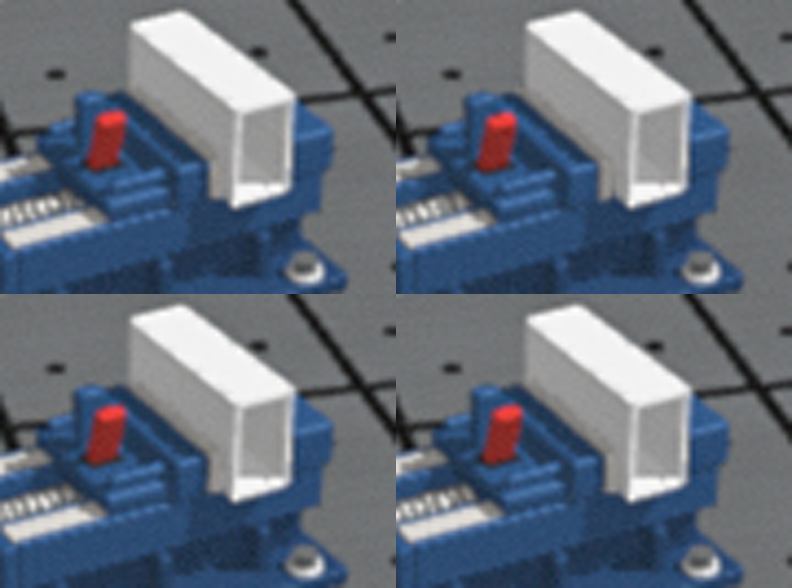

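Run:
```python
from h import *
snap('side','s15');snap('wrist','w15')
ims=[np.load(f'pics/{n}.npz')['im'][160:260,250:350] for n in('s12','s15')]
cv2.imwrite('pics/cmp3.png',np.hstack([cv2.resize(i,None,fx=4,fy=4,interpolation=cv2.INTER_CUBIC) for i in ims]))
```

```text
(no output)
```

View pics/cmp3.png

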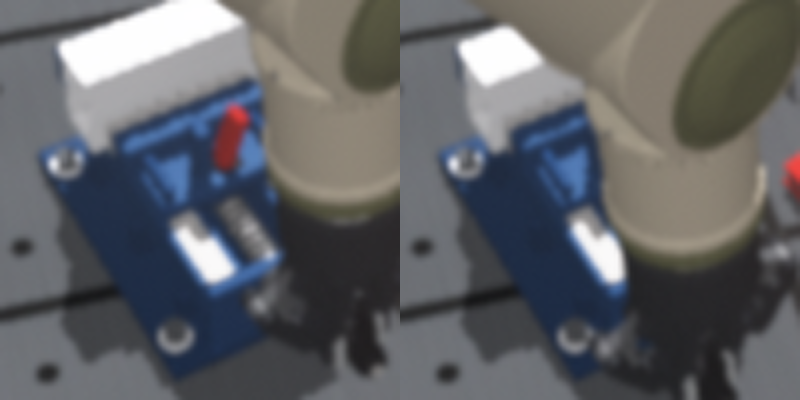

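View pics/w15.png

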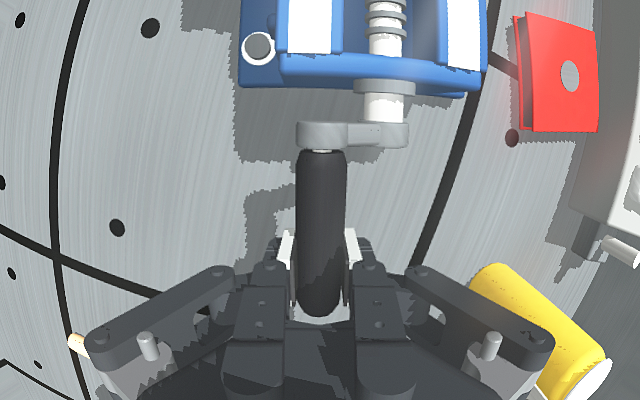

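```bash
python3 -m creep '[{"delta_pos":[0.0057,0,-0.0062],"twist":0},{"delta_pos":[0.0136,0,-0.0113],"twist":0},{"delta_pos":[0.0136,0,-0.0113],"twist":0}]'
python3 - <<'E'
from h import *
arc([345,360,375,390])
lev('c16')
E
```

```text
clock: 25.05
ee_pos: [0.5799, -0.1494, 0.1077]
tcp_rot: [0.989, 0.139, 0.04, -0.004]
force: [-1.7, -1.4, -7.1]
finger_gap: 0.23
a -32.38411582250832 r 0.03612821483246436 yz 0.0243500081409505 0.10770942627985403 tang N 5.486458184546154 radial out 4.943118170508121 F [-1.6726 -1.4175 -7.1129] gap 0.22950525085003814 t 25.05
345 [ 0.0103  0.0004 -0.0035]
360 [ 0.0197  0.0005 -0.0039]
375 [ 0.0289  0.0006 -0.002 ]
390 [0.0373 0.0008 0.0023]
lever 334.2785320005967 186.49440549007906 61
```

```bash
python3 -m creep '[{"delta_pos":[0.0103,0,-0.0035],"twist":0},{"delta_pos":[0.0197,0,-0.0039],"twist":0},{"delta_pos":[0.0197,0,-0.0039],"twist":0}]'
python3 - <<'E'
from h import *
arc([15,30,45,60])
lev('c17')
E
```

```text
clock: 25.4
ee_pos: [0.5971, -0.1449, 0.1134]
tcp_rot: [0.99, 0.139, 0.038, -0.004]
force: [-6.2, -2.6, 0.6]
finger_gap: 0.234
a -2.58790048536921 r 0.03621513259241542 yz 0.006635186685995753 0.11337819776036628 tang N 6.635832160029725 radial out -0.9265017838912537 F [-6.2083 -2.5927  0.6259] gap 0.23402041470732218 t 25.4
15 [0.0108 0.0002 0.0022]
30 [0.0192 0.0003 0.0065]
45 [0.0262 0.0004 0.0128]
60 [0.0313 0.0005 0.0206]
lever 334.27349918069416 186.50707582302994 61
```

```bash
python3 -m creep '[{"delta_pos":[0.0108,0,0.0022],"twist":0},{"delta_pos":[0.0192,0,0.0065],"twist":0},{"delta_pos":[0.0262,0,0.0128],"twist":0},{"delta_pos":[0.0262,0,0.0128],"twist":0}]'
python3 - <<'E'
from h import *
arc([60,75,90,105,120])
lev('c18')
E
```

```text
clock: 25.85
ee_pos: [0.6232, -0.1379, 0.1033]
tcp_rot: [0.99, 0.139, 0.038, -0.003]
force: [-3.1, -2.1, -1.2]
finger_gap: 0.231
a 44.258712682118656 r 0.036465229528794316 yz -0.020449060941904924 0.10331624516968055 tang N 1.7218182564001907 radial out 3.315880189063759 F [-3.1129 -2.0721 -1.1732] gap 0.23096108961588288 t 25.85
60 [ 0.0051 -0.      0.0085]
75 [ 0.008  -0.      0.0175]
90 [ 0.0085 -0.0001  0.0268]
105 [ 0.0066 -0.0001  0.036 ]
120 [ 0.0023 -0.0002  0.0444]
lever 334.2641110775732 186.46966495623303 60
```

```bash
python3 -m creep '[{"delta_pos":[0,0,0],"twist":0},{"delta_pos":[0,0,0],"twist":0},{"delta_pos":[0,0,0],"twist":0},{"delta_pos":[0,0,-0.04],"twist":0},{"delta_pos":[0,0,-0.08],"twist":0},{"delta_pos":[-0.02,-0.05,-0.08],"twist":0},{"delta_pos":[-0.02,-0.09,-0.08],"twist":0},{"delta_pos":[-0.02,-0.09,-0.08],"twist":0}]' 80
python3 - <<'E'
from h import *
snap('wrist','w19'); st=readout.get_state(); print(st['force'],tv(st['ee_pos']),st['ee_pos'])
a=np.load('pics/w19.npz')['im']
E
```

```text
clock: 26.7
ee_pos: [0.572, -0.0521, 0.1826]
tcp_rot: [0.989, 0.143, 0.04, -0.004]
force: [0.8, -0.4, 0.1]
finger_gap: 0.689
[ 0.6678 -0.2401  0.0597] [-0.0718  0.0063] [ 0.573  -0.055   0.1822]
```

View pics/w19.png

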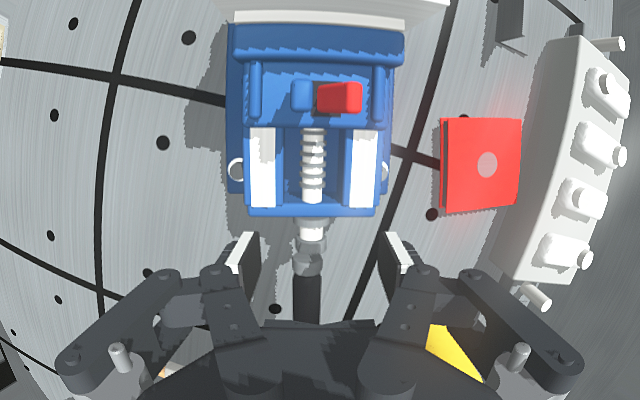

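Run:
```python
from h import *
w=np.load('pics/w19.npz');a=w['im'][70:330,220:400]
cv2.imwrite('pics/w19c.png',cv2.resize(a,None,fx=2.3*1.3,fy=2.3,interpolation=cv2.INTER_CUBIC) if 0 else cv2.resize(a[:,:],None,fx=2.3,fy=2.3,interpolation=cv2.INTER_CUBIC))
snap('scene','c19'); snap('side','s19')
b=np.load('pics/c19.npz')['im'][150:250,250:400]; cv2.imwrite('pics/c19c.png',cv2.resize(b,None,fx=5,fy=5,interpolation=cv2.INTER_CUBIC))
b=np.load('pics/s19.npz')['im'][150:290,240:380]; cv2.imwrite('pics/s19c.png',cv2.resize(b,None,fx=4.2,fy=4.2,interpolation=cv2.INTER_CUBIC))
lev('c20')
```

```text
lever 334.27577973436803 186.6464706760185 61
```

View pics/w19c.png

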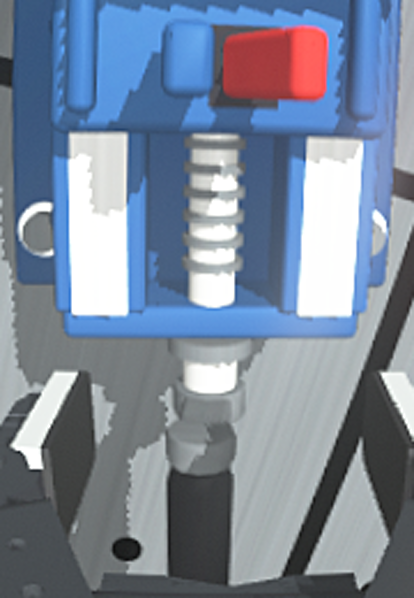

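View pics/c19c.png

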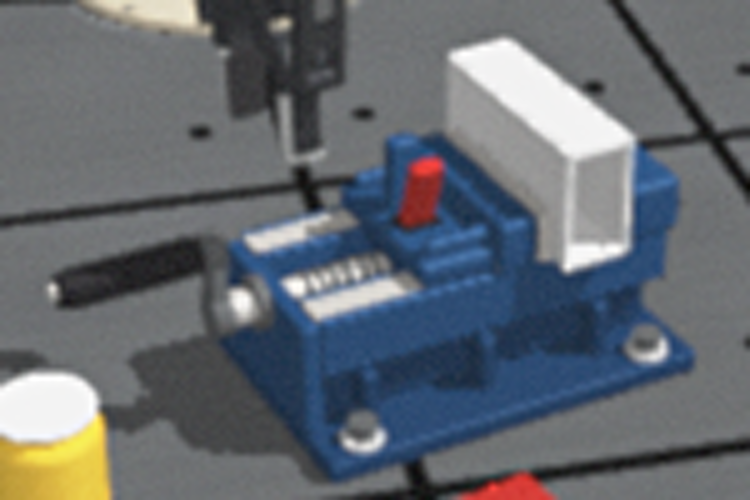

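View pics/s19c.png

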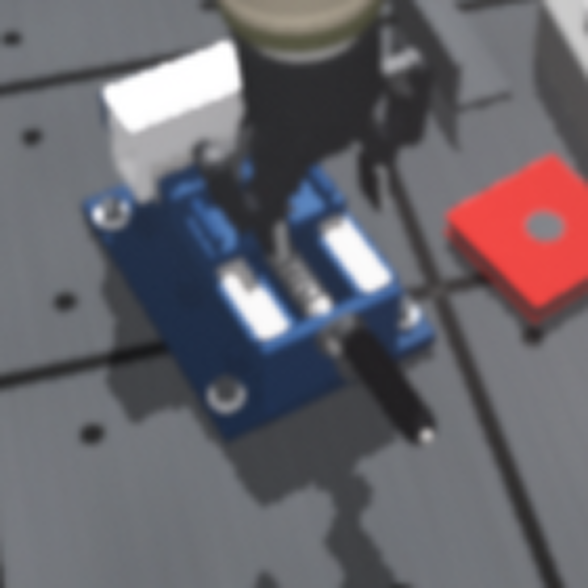

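Run:
```python
from h import *
O=[('c19',275.6,204.6,0),('s19',331.7,241.2,0),('w19',307,296,1),('w19',307,310,1)]
s,r=yzlines(O);print(s,r,np.degrees(np.arctan2(-(s[0]-.004),s[1]-.07)))
w=np.load('pics/w19.npz'); C=lambda x,y:(220+x/2.3,70+y/2.3)
for n,p in dict(hornL=(165,90),hornR=(210,90),levL=(290,95),levR=(326,92)).items(): print(n,tv(on(w,*C(*p),.14,1)))
st=readout.get_state();print(st['ee_pos'],st['clock']);print(Ro.from_quat(st['tcp_rot']).as_matrix())
for z in (.16,.109): print(totool([*fv(-.165,s[0]),z]))
```

```text
[0.0086 0.1049] [ 0.0006  0.0018 -0.001  -0.001 ] -7.583266967657723
hornL [-0.0027  0.0183]
hornR [-0.0025  0.0081]
levL [-0.0032 -0.0101]
levR [-0.0022 -0.0185]
[ 0.5738 -0.059   0.1812] 26.9
[[ 0.9586  0.2744  0.0759]
 [ 0.274  -0.9616  0.0162]
 [ 0.0774  0.0053 -0.997 ]]
[-0.0049  0.0889  0.0213]
[-0.0089  0.0887  0.0722]
```

```bash
python3 -m creep '[{"delta_pos":[-0.005,0.045,0.005],"twist":0},{"delta_pos":[-0.005,0.089,0.02],"twist":0},{"delta_pos":[-0.007,0.089,0.05],"twist":0},{"delta_pos":[-0.008,0.089,0.072],"twist":0},{"delta_pos":[-0.008,0.089,0.072],"twist":0}]'
python3 - <<'E'
from h import *
snap('wrist','w21'); arc([])
E
```

```text
clock: 27.4
ee_pos: [0.5947, -0.1471, 0.1062]
tcp_rot: [0.99, 0.137, 0.037, -0.003]
force: [0.0, 0.5, 0.1]
finger_gap: 0.685
a -6.484687090836973 r 0.030896732443786202 yz 0.008489404881218207 0.10789905746562656 tang N -0.18649526824677187 radial out 0.4823122289987207 F [ 0.0847  0.6029 -0.4582] gap 0.6849682894205946 t 27.45
```

View pics/w21.png

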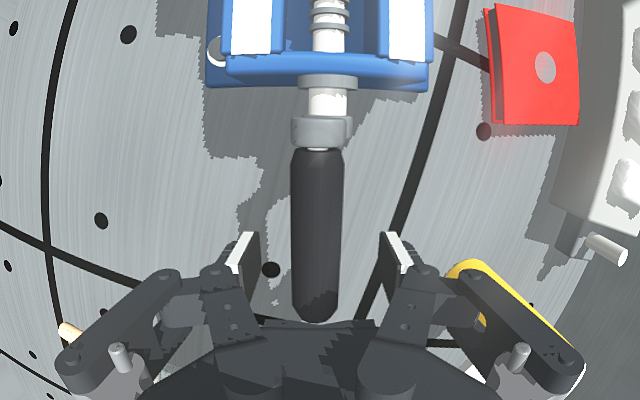

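Knob is between the fingers, centred (columns 292–343, pads 250/390). Close and turn slowly, reading force.

```bash
python3 -m creep '[{"delta_pos":[0,0,0],"twist":0},{"delta_pos":[0,0,0],"twist":0},{"delta_pos":[0,0,0],"twist":0},{"delta_pos":[0,0,0],"twist":0},{"delta_pos":[0,0,0],"twist":0}]' 255
python3 - <<'E'
from h import *
arc([0],c=(.0045,.0745))
arc([15,30,45],c=(.0045,.0745))
E
```

```text
clock: 27.95
ee_pos: [0.5942, -0.1473, 0.1087]
tcp_rot: [0.99, 0.137, 0.036, -0.002]
force: [-4.7, -1.6, 3.8]
finger_gap: 0.235
a -9.105670459915334 r 0.03460773592566839 yz 0.009976874555893118 0.10867161440435334 tang N 4.326567938093089 radial out -4.521823811677195 F [-4.7463 -1.5537  3.7801] gap 0.23532504404012178 t 27.95
0 [ 0.0056 -0.0014 -0.0014]
a -9.105670459915334 r 0.03460773592566839 yz 0.009976874555893118 0.10867161440435334 tang N 4.326567938093089 radial out -4.521823811677195 F [-4.7463 -1.5537  3.7801] gap 0.23532504404012178 t 27.95
15 [ 0.0148 -0.0013  0.0005]
30 [ 0.0232 -0.0013  0.0047]
45 [ 0.0302 -0.0012  0.0109]
```

```bash
python3 -m creep '[{"delta_pos":[0.005,0,0.0],"twist":0},{"delta_pos":[0.010,0,0.0006],"twist":0},{"delta_pos":[0.0148,0,0.0018],"twist":0}]'
python3 - <<'E'
from h import *
arc([30,45,60],c=(.0045,.0732))
E
```

```text
clock: 28.25
ee_pos: [0.6056, -0.1443, 0.1085]
tcp_rot: [0.99, 0.137, 0.034, -0.001]
force: [-10.2, -1.3, 7.5]
finger_gap: 0.239
a 10.061420276639325 r 0.035898568967353106 yz -0.0017716156186665325 0.1085464862671738 tang N 11.337539105124808 radial out -5.634815277722719 F [-10.1837  -1.34     7.5289] gap 0.23919309466520577 t 28.25
30 [ 0.0114 -0.0015  0.0049]
45 [ 0.0185 -0.0015  0.0111]
60 [ 0.0237 -0.0014  0.019 ]
```

```bash
python3 -m creep '[{"delta_pos":[0.006,0,0.0016],"twist":0},{"delta_pos":[0.0114,0,0.0045],"twist":0},{"delta_pos":[0.0114,0,0.0045],"twist":0}]'
python3 - <<'E'
from h import *
arc([45,60,75,90],c=(.0045,.0732))
E
```

```text
clock: 28.55
ee_pos: [0.6152, -0.1417, 0.1054]
tcp_rot: [0.99, 0.137, 0.032, -0.001]
force: [-6.7, -0.7, 2.5]
finger_gap: 0.238
a 26.717293984722986 r 0.036094697767307476 yz -0.011727765743318042 0.10544107358468797 tang N 7.029045311372357 radial out 0.7544612462573272 F [-6.6624 -0.7188  2.4863] gap 0.23762746842774005 t 28.55
45 [ 0.0088 -0.0016  0.0073]
60 [ 0.014  -0.0016  0.0152]
75 [ 0.0171 -0.0017  0.024 ]
90 [ 0.0177 -0.0017  0.0334]
```

```bash
python3 -m creep '[{"delta_pos":[0.005,0,0.0035],"twist":0},{"delta_pos":[0.0088,0,0.0073],"twist":0},{"delta_pos":[0.0116,0,0.011],"twist":0}]'
python3 - <<'E'
from h import *
arc([60,75,90,105],c=(.0045,.0732))
E
python3 -m creep '[{"delta_pos":[0.003,0,0.006],"twist":0},{"delta_pos":[0.005,0,0.012],"twist":0}]'
python3 - <<'E'
from h import *
arc([75,90,105],c=(.0045,.0732)); lev('c22')
E
```

```text
clock: 28.85
ee_pos: [0.6261, -0.1389, 0.0966]
tcp_rot: [0.99, 0.136, 0.031, 0.0]
force: [-7.3, -0.9, 10.4]
finger_gap: 0.238
a 49.544321618950875 r 0.03610329661598974 yz -0.022971291694317546 0.09662597189420016 tang N 12.67842464313598 radial out -1.204466458524728 F [-7.3363 -0.8788 10.4286] gap 0.2384345954751815 t 28.85
60 [ 0.0034 -0.0018  0.0056]
75 [ 0.0064 -0.0018  0.0145]
90 [ 0.0071 -0.0019  0.0239]
105 [ 0.0053 -0.002   0.0331]
clock: 29.05
ee_pos: [0.6318, -0.1374, 0.087]
tcp_rot: [0.99, 0.136, 0.032, 0.001]
force: [-5.5, 0.8, 12.7]
finger_gap: 0.234
a 67.48010272554043 r 0.036130856049445534 yz -0.02887575475149272 0.08703827133835605 tang N 13.662876421992374 radial out -0.18368968782402245 F [-5.4516  0.7537 12.6914] gap 0.2341832271528431 t 29.05
75 [ 0.0011 -0.0019  0.0046]
90 [ 0.0018 -0.0019  0.014 ]
105 [-0.     -0.002   0.0232]
lever 334.19307306699073 186.60337232264925 60
```

```bash
python3 -m creep '[{"delta_pos":[0.001,0,0.0046],"twist":0},{"delta_pos":[0.0018,0,0.012],"twist":0},{"delta_pos":[0.0015,0,0.017],"twist":0}]'
python3 - <<'E'
from h import *
arc([105,120,135],c=(.0045,.0732))
E
```

```text
clock: 29.4
ee_pos: [0.6346, -0.1367, 0.0712]
tcp_rot: [0.99, 0.136, 0.032, 0.001]
force: [-6.5, 0.5, 14.3]
finger_gap: 0.24
a 93.13569569478696 r 0.03628131935670118 yz -0.03172699842268059 0.07121537924377525 tang N 13.95498310269527 radial out 6.867272174526164 F [-6.4564  0.5223 14.3097] gap 0.24007025234554058 t 29.4
105 [-0.0019 -0.0019  0.0072]
120 [-0.006  -0.0021  0.0156]
135 [-0.0122 -0.0022  0.0227]
```

```bash
python3 -m creep '[{"delta_pos":[-0.002,0,0.0072],"twist":0},{"delta_pos":[-0.006,0,0.0156],"twist":0},{"delta_pos":[-0.009,0,0.020],"twist":0}]'
python3 - <<'E'
from h import *
arc([135,150,165],c=(.0045,.0732)); lev('c23')
E
```

```text
clock: 29.7
ee_pos: [0.629, -0.1382, 0.0534]
tcp_rot: [0.99, 0.136, 0.035, 0.002]
force: [-3.8, 2.4, 20.0]
finger_gap: 0.241
a 123.06241909109724 r 0.036376503470513556 yz -0.0259863010940071 0.053354712137491524 tang N 15.139884557667871 radial out 13.440953421517543 F [-3.7677  2.4063 20.0211] gap 0.24129621375106255 t 29.7
135 [-0.0054 -0.0019  0.0052]
150 [-0.0132 -0.002   0.0104]
165 [-0.0221 -0.0022  0.0134]
lever 334.3123123123123 186.45045045045046 57
```

```bash
python3 -m creep '[{"delta_pos":[-0.006,0,0.0052],"twist":0},{"delta_pos":[-0.0135,0,0.009],"twist":0},{"delta_pos":[-0.017,0,0.010],"twist":0}]'
python3 - <<'E'
from h import *
arc([165,180,195],c=(.0045,.0732)); lev('c24')
E
```

```text
clock: 30.05
ee_pos: [0.6214, -0.1402, 0.0456]
tcp_rot: [0.99, 0.137, 0.043, 0.001]
force: [21.7, 4.8, -2.5]
finger_gap: 0.233
a 140.7234650984379 r 0.03569353616352657 yz -0.0180962891550253 0.0455696500152556 tang N 15.604731031078325 radial out -15.969614307781171 F [21.6793  4.8382 -2.4833] gap 0.23334397683691083 t 30.05
165 [-0.0138 -0.002   0.006 ]
180 [-0.0232 -0.0021  0.0064]
195 [-0.0324 -0.0021  0.0044]
lever 334.3084415584416 186.6633707201889 62
```

```bash
python3 -m creep '[{"delta_pos":[-0.006,0,0.006],"twist":0},{"delta_pos":[-0.012,0,0.0085],"twist":0},{"delta_pos":[-0.016,0,0.009],"twist":0}]'
python3 - <<'E'
from h import *
arc([180,195,210],c=(.0045,.0732)); lev('c25')
E
```

```text
clock: 30.4
ee_pos: [0.6132, -0.1423, 0.0398]
tcp_rot: [0.989, 0.138, 0.05, 0.0]
force: [11.8, 4.3, 15.2]
finger_gap: 0.237
a 157.10621811457838 r 0.036208867282941315 yz -0.00958611747174985 0.039843390992402694 tang N 17.426119244170025 radial out 9.161929448628433 F [11.775   4.2951 15.2194] gap 0.23672318139725637 t 30.4
180 [-0.0143 -0.0019  0.0012]
195 [-0.0234 -0.0019 -0.001 ]
210 [-0.0317 -0.002  -0.0054]
lever 334.30385419778906 186.66821033761576 61
```

```bash
python3 -m creep '[{"delta_pos":[0,0,0],"twist":0},{"delta_pos":[0,0,0],"twist":0},{"delta_pos":[0,0,0],"twist":0}]' 80
python3 - <<'E'
from h import *
arc([],c=(.0045,.0732)); lev('c26'); snap('wrist','w26')
E
```

```text
clock: 30.75
ee_pos: [0.614, -0.1425, 0.0404]
tcp_rot: [0.989, 0.138, 0.051, 0.001]
force: [5.3, 0.1, 0.0]
finger_gap: 0.687
a 155.67803930756995 r 0.03595237526488876 yz -0.010307476748675303 0.040438560478440126 tang N 4.643571270178794 radial out -2.088681410496704 F [5.2599 0.0603 0.0092] gap 0.6871662965986757 t 30.75
lever 334.2487481590574 186.63313696612667 62
```

View pics/w26.png

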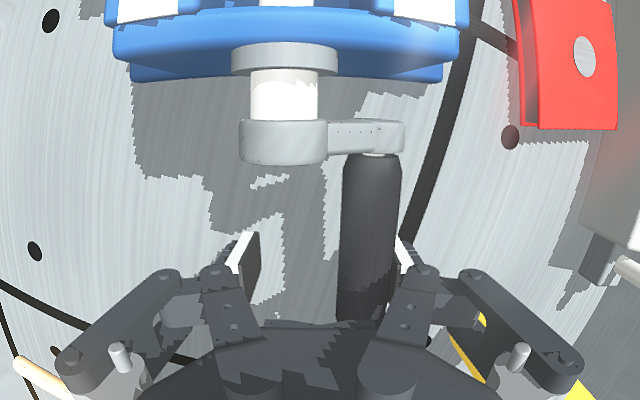

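```bash
python3 -m creep '[{"delta_pos":[0,0.03,0],"twist":0},{"delta_pos":[0,0.06,0],"twist":0},{"delta_pos":[0,0.065,0],"twist":0},{"delta_pos":[0,0.065,-0.04],"twist":0},{"delta_pos":[0,0.065,-0.09],"twist":0},{"delta_pos":[0,0.065,-0.14],"twist":0},{"delta_pos":[0,0.065,-0.16],"twist":0}]'
python3 - <<'E'
from h import *
lev('c27'); snap('wrist','w27'); snap('side','s27')
st=readout.get_state(); print(st['force'],tv(st['ee_pos']),st['ee_pos'])
b=np.load('pics/c27.npz')['im'][150:250,250:400]; cv2.imwrite('pics/c27c.png',cv2.resize(b,None,fx=5,fy=5,interpolation=cv2.INTER_CUBIC))
E
```

```text
clock: 31.55
ee_pos: [0.6149, -0.2071, 0.2037]
tcp_rot: [0.989, 0.138, 0.052, 0.001]
force: [0.5, 0.6, 0.6]
finger_gap: 0.686
lever 334.30567242129695 186.62091977368345 63
[-0.4746 -0.3216  0.2752] [-0.2299  0.0063] [ 0.6144 -0.2075  0.2007]
```

View pics/c27c.png

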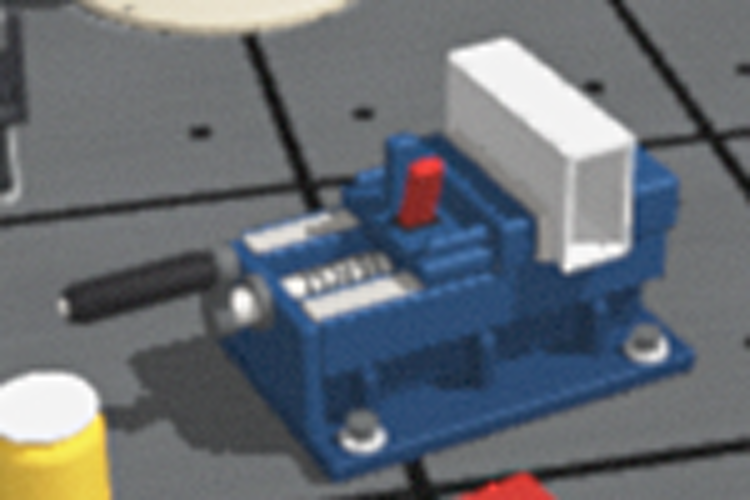

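View pics/w27.png

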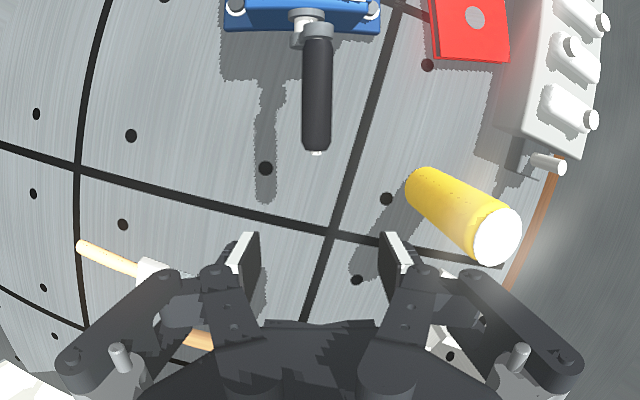

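View pics/s27.png

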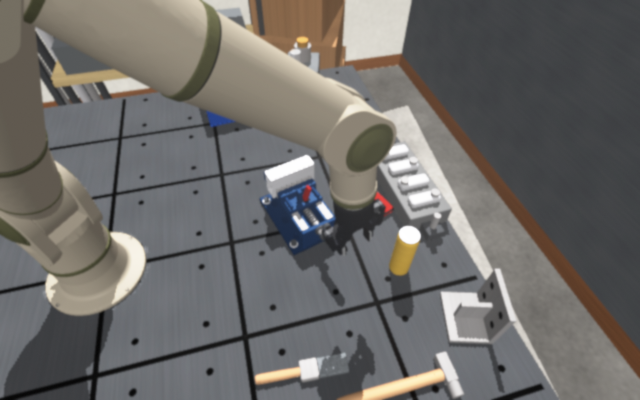

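Run:
```python
from h import *
O=[('c27',278.4,207,0),('c27',271,208.6,0),('w27',317.5,85,1),('w27',316.5,125,1)]
s,r=yzlines(O);print(s,r,np.degrees(np.arctan2(-(s[0]-.004),s[1]-.07)),np.hypot(s[0]-.004,s[1]-.07))
a=np.load('pics/w27.npz')['im'][0:170,220:400];cv2.imwrite('pics/w27c.png',cv2.resize(a,None,fx=4,fy=3.5,interpolation=cv2.INTER_CUBIC))
```

```text
[-0.0034  0.105 ] [-0.0006  0.0006 -0.0002  0.0002] 11.92902015977999 0.03578660408225449
```

View pics/w27c.png

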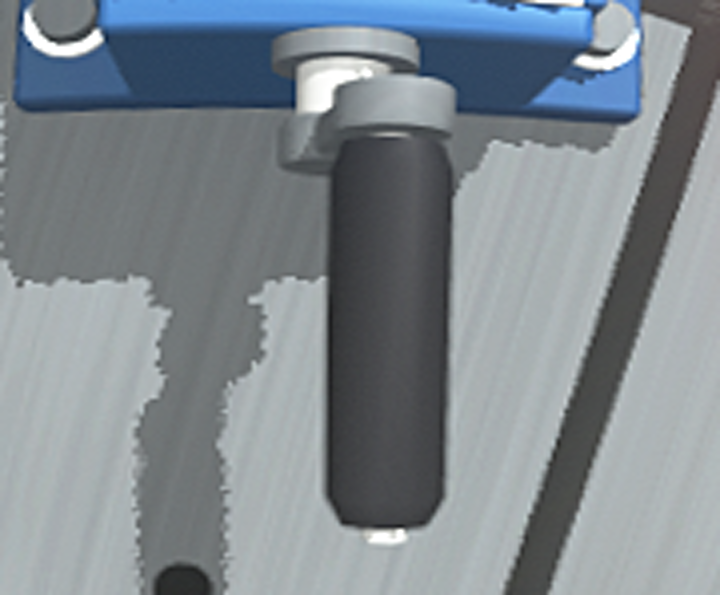

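```bash
python3 -m creep '[{"delta_pos":[0,0,0],"twist":0},{"delta_pos":[0,0,0],"twist":0},{"delta_pos":[0,0,0],"twist":0}]'
python3 - <<'E'
from h import *
lev('c28'); st=readout.get_state(); print(st['force'],st['dq'])
print(job.close_job())
E
```

```text
clock: 32.0
ee_pos: [0.6138, -0.2073, 0.1993]
tcp_rot: [0.989, 0.138, 0.05, 0.0]
force: [0.1, -0.2, -0.1]
finger_gap: 0.685
lever 334.27042744984004 186.70936318697295 63
[-0.6994 -0.3892 -0.1829] [ 0.0021 -0.0042 -0.0048 -0.0049 -0.0003 -0.0016 -0.001 ]
the job is handed in; nothing more can be done
None
```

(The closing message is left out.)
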